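Clear the clinker pan and turn the tally

TASK

Raise the inspection pan by its bar handle and leave it tilted, so that all the clinker lumps slide into a heap at the low end; then, with the pan still tilted, use the scoop to gather the lumps and put every one of them in the plywood crate. Never take a lump out of the pan with the fingers, though one dropped elsewhere may be picked up by hand. When the pan is empty, stand the scoop upright on the middle of its blue pad again, lower the pan until it is level, and turn the status tally end for end: draw it out of its slot and stand it fully back in it with the green half at the white strip. Leave the mug, the piece of rail and the model wagon where they are.

Things in the scene. Friction and masses are not known exactly. Their poses are not given: they have to be found in the camera images.
- pan (a joint): tilt of the inspection pan, rad: 0 level, grows as the handle end is raised, stop at 0.6; the hinge is stiff and the pan stays at whatever tilt it is left (about 11 N up at the handle bar tilts it, about 6 N down lowers it)
- pan_hinge (a point): shallow bare-aluminium inspection pan hinged on a fixed dark steel stand; this point is the middle of the underside of its low (hinge) end, on the hinge axis, 16 mm above the table. Frame turns with the pan: x from the hinge end along the floor to the handle end, y across, z square to the floor. Walls 4 mm thick and 40 mm high (to z = 40 mm), rising to 80 mm round the low end (x under 50 mm)
- pan_floor (a point): centre of the pan's floor, upper face, at x = 135, z = 4 mm in the pan_hinge frame, same axes. The pan inside runs from x = 4 to 266 mm of pan_hinge; it is a 112 mm wide channel up to x = 100 mm, then flares to 200 mm at x = 170 mm and stays so. Smooth metal: lumps slide down freely at a tilt of 0.4 rad or more
- pan_bar (a point): middle of the pan's handle, a round black bar 12 mm thick lying along the pan's y, free over 90 mm, at x = 295, z = 62 mm in the pan_hinge frame (22 mm above and 25 mm outside the end wall); axes as pan_hinge
- scoop_grip (a point): centre of the scoop's handle bar (blue, 80 mm along x from -32 to +48, 16 mm wide in y, 25 mm tall). z up, bowl opens to -x. The scoop stands on its flat underside 97.5 mm below this point. Steel bowl 100 mm wide, floor 1.5 to 3 mm thick from its lip at x = -52 to the back wall at x = +45 mm (45 mm high, carries the handle post); sides 30 mm high, raked down to 10 mm at the mouth; 150 g
- pad: flat blue felt pad 130 x 120 x 4 mm fixed to the table, where the scoop lives; origin at the centre of its underside
- crate_in (a point): plywood crate, open above, 160 (x) x 140 (y) x 55 mm high outside, walls and floor 6 mm, loose, 0.6 kg; this point is the centre of its inner floor, z up
- slot (a point): fixed dark steel holder 50 x 124 x 24 mm with a slot along its y; this point is the middle of the slot's floor, 6 mm above the table. Slot 106 mm long (y), 11 mm wide (x), 18 mm deep, open above; a white strip on top of the holder marks its +y end
- tally_c (a point): centre of the status tally, a plate 100 (y) x 8 (x) x 80 mm high (z up), 70 g, standing on edge in the slot; its half towards +y is red, its half towards -y is green. At the start the red half is at the white strip
- tally_green (a point): middle of the green half of the tally, 25 mm from tally_c towards -y of the tally; axes as tally_c
- mug: white mug 90 mm high, 76 mm wide, handle at its +y; origin under its centre; leave alone
- rail: offcut of steel rail, 55 x 100 x 61 mm; origin under its centre; leave alone
- wagon: red model goods wagon, 130 x 34 x 50 mm; origin under its centre; leave alone
- lump0_c (a point): centre of a lump of furnace clinker, a faceted dark brown or black stone about 45 mm across and 36 mm high, 60 g; None if absent this time
- lump1_c (a point): centre of a lump of furnace clinker, a faceted dark brown or black stone about 45 mm across and 36 mm high, 60 g; None if absent this time
- lump2_c (a point): centre of a lump of furnace clinker, a faceted dark brown or black stone about 45 mm across and 36 mm high, 60 g; None if absent this time
- lump3_c (a point): centre of a lump of furnace clinker, a faceted dark brown or black stone about 45 mm across and 36 mm high, 60 g; None if absent this time
- lump4_c (a point): centre of a lump of furnace clinker, a faceted dark brown or black stone about 45 mm across and 36 mm high, 60 g; None if absent this time

How it is judged:
On the way, in this order (a step that is already met when the one before it is completed fails the run):
1. the pan is tilted (over 0.35 rad) and every lump has slid into its lower half (within 140 mm of the hinge) (value of joint pan above 0.35 rad and x of each of lump0_c, lump1_c, lump2_c, lump3_c, lump4_c in the frame of pan_hinge below 0.14 m), for 0.2 s.
2. at least one lump is carried in the scoop, clear above the pan's low end, with the pan still tilted (value of joint pan above 0.35 rad and ((x of lump0_c in the frame of scoop_grip between -0.06 and 0.06 m and y of lump0_c in the frame of scoop_grip between -0.045 and 0.045 m and z of lump0_c in the frame of scoop_grip between -0.1 and -0.02 m and height (world z) of lump0_c above 0.12 m) or (x of lump1_c in the frame of scoop_grip between -0.06 and 0.06 m and y of lump1_c in the frame of scoop_grip between -0.045 and 0.045 m and z of lump1_c in the frame of scoop_grip between -0.1 and -0.02 m and height (world z) of lump1_c above 0.12 m) or (x of lump2_c in the frame of scoop_grip between -0.06 and 0.06 m and y of lump2_c in the frame of scoop_grip between -0.045 and 0.045 m and z of lump2_c in the frame of scoop_grip between -0.1 and -0.02 m and height (world z) of lump2_c above 0.12 m) or (x of lump3_c in the frame of scoop_grip between -0.06 and 0.06 m and y of lump3_c in the frame of scoop_grip between -0.045 and 0.045 m and z of lump3_c in the frame of scoop_grip between -0.1 and -0.02 m and height (world z) of lump3_c above 0.12 m) or (x of lump4_c in the frame of scoop_grip between -0.06 and 0.06 m and y of lump4_c in the frame of scoop_grip between -0.045 and 0.045 m and z of lump4_c in the frame of scoop_grip between -0.1 and -0.02 m and height (world z) of lump4_c above 0.12 m))), for 0.2 s.
3. every lump is in the crate while the pan is still tilted (value of joint pan above 0.35 rad and x of lump0_c in the frame of crate_in between -0.08 and 0.08 m and y of lump0_c in the frame of crate_in between -0.07 and 0.07 m and z of lump0_c in the frame of crate_in between 0 and 0.08 m and x of lump1_c in the frame of crate_in between -0.08 and 0.08 m and y of lump1_c in the frame of crate_in between -0.07 and 0.07 m and z of lump1_c in the frame of crate_in between 0 and 0.08 m and x of lump2_c in the frame of crate_in between -0.08 and 0.08 m and y of lump2_c in the frame of crate_in between -0.07 and 0.07 m and z of lump2_c in the frame of crate_in between 0 and 0.08 m and x of lump3_c in the frame of crate_in between -0.08 and 0.08 m and y of lump3_c in the frame of crate_in between -0.07 and 0.07 m and z of lump3_c in the frame of crate_in between 0 and 0.08 m and x of lump4_c in the frame of crate_in between -0.08 and 0.08 m and y of lump4_c in the frame of crate_in between -0.07 and 0.07 m and z of lump4_c in the frame of crate_in between 0 and 0.08 m), for 0.2 s.
At the end, for the whole second after the job is handed in: every lump lies at rest inside the crate; the scoop stands upright on its pad, its handle's centre within 45 mm of the pad's centre; the pan is level again (within 0.06 rad); the tally stands fully down in its slot with its green half at the white strip (x of lump0_c in the frame of crate_in between -0.08 and 0.08 m and y of lump0_c in the frame of crate_in between -0.07 and 0.07 m and z of lump0_c in the frame of crate_in between 0 and 0.08 m and linear speed of each of lump0, lump1, lump2, lump3, lump4, scoop, tally below 0.03 m/s and x of lump1_c in the frame of crate_in between -0.08 and 0.08 m and y of lump1_c in the frame of crate_in between -0.07 and 0.07 m and z of lump1_c in the frame of crate_in between 0 and 0.08 m and x of lump2_c in the frame of crate_in between -0.08 and 0.08 m and y of lump2_c in the frame of crate_in between -0.07 and 0.07 m and z of lump2_c in the frame of crate_in between 0 and 0.08 m and x of lump3_c in the frame of crate_in between -0.08 and 0.08 m and y of lump3_c in the frame of crate_in between -0.07 and 0.07 m and z of lump3_c in the frame of crate_in between 0 and 0.08 m and x of lump4_c in the frame of crate_in between -0.08 and 0.08 m and y of lump4_c in the frame of crate_in between -0.07 and 0.07 m and z of lump4_c in the frame of crate_in between 0 and 0.08 m and value of joint pan below 0.06 rad and horizontal distance between scoop_grip and pad below 0.045 m and angle between scoop_grip's own z axis and vertical below 0.15 rad and height (world z) of scoop_grip below 0.115 m and x of tally_c in the frame of slot between -0.005 and 0.005 m and y of tally_c in the frame of slot between -0.008 and 0.008 m and z of tally_c in the frame of slot between 0.03 and 0.046 m and angle between tally_c's own z axis and vertical below 0.12 rad and y of tally_green in the frame of slot above 0.015 m); the robot touches nothing.
It fails at once if a lump in the pan was gripped or pushed with the fingers (over 3 N) ((contact force between the fingers and lump0 above 3 N and z of lump0_c in the frame of pan_hinge between 0.004 and 0.08 m and x of lump0_c in the frame of pan_hinge between 0 and 0.27 m and (y of lump0_c in the frame of pan_hinge between -0.055 and 0.055 m or (x of lump0_c in the frame of pan_hinge above 0.15 m and y of lump0_c in the frame of pan_hinge between -0.1 and 0.1 m))) or (contact force between the fingers and lump1 above 3 N and z of lump1_c in the frame of pan_hinge between 0.004 and 0.08 m and x of lump1_c in the frame of pan_hinge between 0 and 0.27 m and (y of lump1_c in the frame of pan_hinge between -0.055 and 0.055 m or (x of lump1_c in the frame of pan_hinge above 0.15 m and y of lump1_c in the frame of pan_hinge between -0.1 and 0.1 m))) or (contact force between the fingers and lump2 above 3 N and z of lump2_c in the frame of pan_hinge between 0.004 and 0.08 m and x of lump2_c in the frame of pan_hinge between 0 and 0.27 m and (y of lump2_c in the frame of pan_hinge between -0.055 and 0.055 m or (x of lump2_c in the frame of pan_hinge above 0.15 m and y of lump2_c in the frame of pan_hinge between -0.1 and 0.1 m))) or (contact force between the fingers and lump3 above 3 N and z of lump3_c in the frame of pan_hinge between 0.004 and 0.08 m and x of lump3_c in the frame of pan_hinge between 0 and 0.27 m and (y of lump3_c in the frame of pan_hinge between -0.055 and 0.055 m or (x of lump3_c in the frame of pan_hinge above 0.15 m and y of lump3_c in the frame of pan_hinge between -0.1 and 0.1 m))) or (contact force between the fingers and lump4 above 3 N and z of lump4_c in the frame of pan_hinge between 0.004 and 0.08 m and x of lump4_c in the frame of pan_hinge between 0 and 0.27 m and (y of lump4_c in the frame of pan_hinge between -0.055 and 0.055 m or (x of lump4_c in the frame of pan_hinge above 0.15 m and y of lump4_c in the frame of pan_hinge between -0.1 and 0.1 m)))).
It fails at once if the mug, the rail or the wagon was moved more than 30 mm (distance of any of mug, rail, wagon from where it was at the start of the episode above 0.03 m).
Of lump0, lump1, lump2, lump3, lump4 only 3 to 5 are there at a start; the rules pass over those that are not, and their reading is None.
At some moment in a run one of scoop, crate may be knocked a few centimetres aside while the robot is not near it.
It also fails if it takes over 192 s, if anything falls off the work surface, if the arm or the gripper's body presses on something with over 40 N, if the wrist force passes 120 N, or if a joint passes its speed limit or range.

ROBOT

A 6-joint arm with a two-finger parallel gripper is mounted at the origin on the work surface. World frame = base frame: x ahead of the robot, y to its left, z up, the work surface at z = 0. Lengths are in m, angles in rad, forces in N, time in s.
With the tool pointing down it reaches from about 0.25 to 0.775 m from the base axis. Payload 4 kg.
Tool frame: the origin (TCP) lies on the centre line of the jaws, within the pads' length; the fingertips stand 8 mm ahead of it and the grasp point (between the pads) lies 11 mm behind it; z points along the fingers, y is the direction in which the jaws open and shut (so a half turn about z gives the same grasp; the last joint's range is limited). The gripper opens to 94 mm and grips with 3 to 60 N. Pads are 16 mm wide; open, the fingers measure 119 mm over their backs; the gripper's body (75 mm by 177 mm) begins 78 mm behind the grasp point.
Start: joints at [1.194, 0.087, 1.371, -0, 1.684, -0.103], TCP at [0.149, 0.53, 0.191] pointing down, gripper open.
Joint ranges: [-3.1, 3.1], [-0.76, 2.03], [0.27, 2.55], [-1.08, 4.22], [0.17, 2.65], [-2.57, 2.57]. Speed limits (rad/s): [2.79, 2.79, 3.14, 3.14, 3.14, 3.14].

INTERFACE

Orientations are given as [roll, pitch, yaw] about the fixed x, y, z axes, in that order (R = Rz(yaw) Ry(pitch) Rx(roll)).
In Python, from bench import robot, cams, close_job gives the robot as it stands.
- The arm moves only by the tool arm_command, never from a script. Its argument "plan" is one flat list of numbers, 7 for each row, row after row: the shift along the tool's x, y, z in cm, then the turn, a rotation vector about the tool's x, y, z in degrees, then the closure, from 0 (fully open) to 1 (shut). A call has 1 to 8 rows; each row shifts and turns the commanded pose from where the row before left it, along the tool's axes as they then stand; what a row does not reach is not made up. A row lasts 1/8 s, in which the tool goes at most 62.5 mm and 10.7 degrees, less where a joint would pass 70% of its speed; a pose out of reach is approached as far as the arm can. A call with a gripper value outside its range is refused whole. The fingers move at their own pace and stop on an object; the grip force is fixed at half the most. Time passes only in rows, so rows that do not move let the fingers close. It gives the time, the measured TCP pose, the force and the opening at its end, in the units of the state.
- robot.get_obs(): the state, without advancing time (a new reading comes with each control period).
- cams.snapshot(name): name is "scene" or "top" or "wrist"; returns a dict with "pixels" (400x640x3 uint8, red, green, blue), "fov_y" (degrees; the focal length in pixels is half the picture's height over the tangent of half this angle, whatever the lens; pixels are square), "cx", "cy" (the principal point, pixels), "k1" (the pictures are not rectified: a ray, as slopes to the right and down, at radius r is drawn at 1 + k1 r^2 times it, then the intrinsics apply), "camera_from_world" (4x4, takes a point from world to camera coordinates); the wrist camera has in their place "tool_from_camera" (4x4, takes a point from camera to tool coordinates, whose origin is the TCP and whose axes are the flange's). Camera axes: x right, y up, looking along -z (the intrinsics and any distortion apply to the point x, -y, -z); pixel columns grow to the right and rows downward; lengths in m; the calibration is good to about 2 mm. A picture is of the moment at which its call begins: read the wrist's pose just before it. There is no depth.
- close_job(): hands the job in, once; it reports no verdict.
The state is a dict: "time": time; "joint_positions": joint angles; "qvel": joint speeds; "joint_torque": joint torques, N m; "tool_pos": TCP position; "ee_rot": TCP orientation; "wrist_force": force on the tool from outside, world axes, zero at the start; "wrist_torque": the same for the moment, N m; "width": finger opening in m.
Only numpy, scipy, OpenCV 4.12 (cv2) and the standard library are available. Lean on these libraries where they do the work, as an engineer would, in place of code of your own. Each camera call takes 0.05 s, during which the arm holds its last target.

## Working session

There is one attempt and no reset: what is moved stays moved. The work goes in short steps, Python scripts to look and compute and a tool call to move; the robot and the scene stay as the last step left them, time stands still between calls to the robot, and variables do not carry over. Pictures are saved under pics/ and viewed, and the job is handed in when it is done.

Besides the shell and the picture viewer there is one more tool, called after "Call:" as a command line: name --argument value ..., lists and objects as JSON in quotes. arm_command: Moves the arm, as the interface text tells. Its arguments: {"type":"object","properties":{"plan":{"type":"array","items":{"type":"number"}}},"required":["plan"]}

I'll start by looking at the scene.

```bash
ls -la; mkdir -p pics; cat > h.py <<'E'
import numpy as np, cv2
from bench import robot, cams, close_job
from scipy.spatial.transform import Rotation as R
def snap(name, fn=None):
    o=robot.get_obs(); s=cams.snapshot(name); s['obs']=o
    if fn: cv2.imwrite('pics/'+fn, s['pixels'][:,:,::-1])
    return s
def T_tool(o):
    T=np.eye(4); T[:3,:3]=R.from_euler('xyz',o['ee_rot']).as_matrix(); T[:3,3]=o['tool_pos']; return T
def cam_pose(s):
    if 'camera_from_world' in s: return np.linalg.inv(np.array(s['camera_from_world']))
    return T_tool(s['obs'])@np.array(s['tool_from_camera'])
def K(s):
    f=200/np.tan(np.radians(s['fov_y'])/2); return f
def ray(s,u,v):
    f=K(s); xd=(u-s['cx'])/f; yd=(v-s['cy'])/f
    x,y=xd,yd
    for _ in range(30):
        r2=x*x+y*y; x=xd/(1+s['k1']*r2); y=yd/(1+s['k1']*r2)
    T=cam_pose(s); d=T[:3,:3]@np.array([x,-y,-1.]); return T[:3,3],d/np.linalg.norm(d)
def onz(s,u,v,z):
    p,d=ray(s,u,v); return p+d*(z-p[2])/d[2]
def proj(s,P):
    P=np.atleast_2d(P); T=np.linalg.inv(cam_pose(s)); q=P@T[:3,:3].T+T[:3,3]
    x=q[:,0]/-q[:,2]; y=-q[:,1]/-q[:,2]; r2=x*x+y*y; f=K(s)
    return np.c_[s['cx']+f*x*(1+s['k1']*r2), s['cy']+f*y*(1+s['k1']*r2)]
def tri(s1,uv1,s2,uv2):
    p1,d1=ray(s1,*uv1); p2,d2=ray(s2,*uv2)
    A=np.c_[d1,-d2]; t=np.linalg.lstsq(A,p2-p1,rcond=None)[0]
    a=p1+t[0]*d1; b=p2+t[1]*d2; return (a+b)/2, np.linalg.norm(a-b)
E
python3 - <<'E'
from h import *
for n in ['scene','top','wrist']:
    s=snap(n,n+'0.png'); print(n,s['fov_y'],s['cx'],s['cy'],s['k1']); print(cam_pose(s).round(3))
    if n=='wrist': print(np.array(s['tool_from_camera']).round(3))
print(robot.get_obs())
E
```

```text
total 12
drwxr-xr-x  3 agent agent 4096 Dec  7 01:47 .
drwxr-xr-x 23 root  root  4096 Dec  7 01:47 ..
drwxr-xr-x  2 agent agent 4096 Dec  7 01:47 pics
scene 53.16690315545564 312.72533767704834 200.10648743659053 -0.01515796578756543
[[-5.690e-01 -5.320e-01  6.270e-01  1.321e+00]
 [ 8.230e-01 -3.660e-01  4.350e-01  5.280e-01]
 [-1.000e-03  7.630e-01  6.460e-01  8.330e-01]
 [ 0.000e+00  0.000e+00  0.000e+00  1.000e+00]]
top 52.84528139271487 317.0106028353514 204.73573875992344 -0.054290560431505375
[[ 1.000e-03  9.990e-01 -4.800e-02  5.140e-01]
 [-1.000e+00  0.000e+00 -8.000e-03  3.100e-02]
 [-8.000e-03  4.800e-02  9.990e-01  1.092e+00]
 [ 0.000e+00  0.000e+00  0.000e+00  1.000e+00]]
wrist 69.94985337080969 319.77407547266193 199.4684072943162 0.00756232703823837
[[ 0.269 -0.934 -0.233  0.083]
 [ 0.963  0.261  0.067  0.547]
 [-0.002 -0.242  0.97   0.383]
 [ 0.     0.     0.     1.   ]]
[[ 0.001  0.97   0.243  0.069]
 [ 1.    -0.001 -0.    -0.001]
 [-0.     0.243 -0.97  -0.193]
 [ 0.     0.     0.     1.   ]]
{'time': 0.15, 'joint_positions': array([ 1.19388745e+00,  8.77724254e-02,  1.37189044e+00, -2.87796006e-07,
        1.68358414e+00, -1.03088624e-01]), 'qvel': array([ 0.00035822, -0.00394115, -0.00497977,  0.00135338, -0.00024009,
        0.0008521 ]), 'joint_torque': array([ 1.09452474e-03, -3.40639436e+01, -3.02793717e+01,  7.17414147e-02,
        3.05291719e-02, -1.04009937e-04]), 'tool_pos': array([0.14856285, 0.52910109, 0.19008852]), 'ee_rot': array([-3.13994706e+00, -1.69958090e-04,  2.86777223e+00]), 'wrist_force': array([-1.02520257,  0.05859433, -0.58036411]), 'wrist_torque': array([-0.04710503,  0.0276546 , -0.0198971 ]), 'width': 0.09352355456402452}
```

View pics/scene0.png

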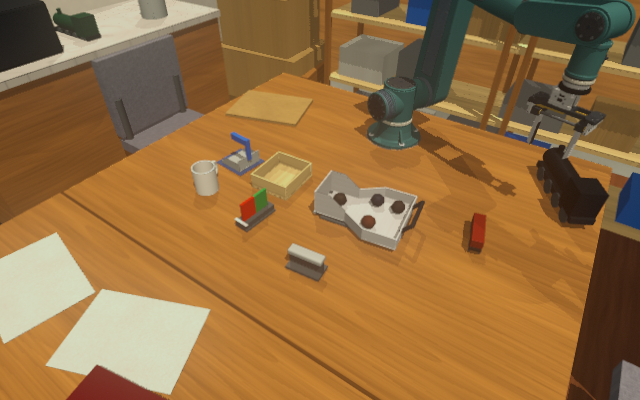

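View pics/top0.png

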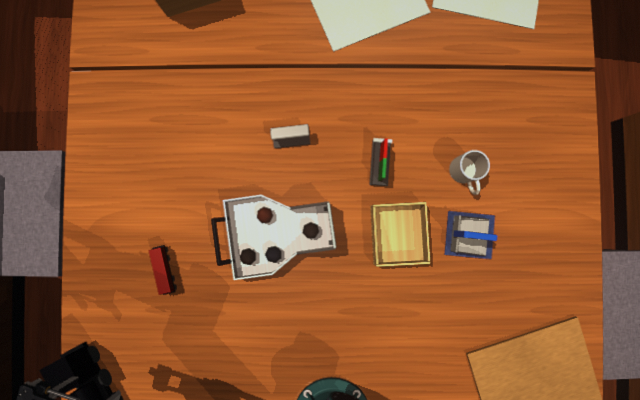

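View pics/wrist0.png

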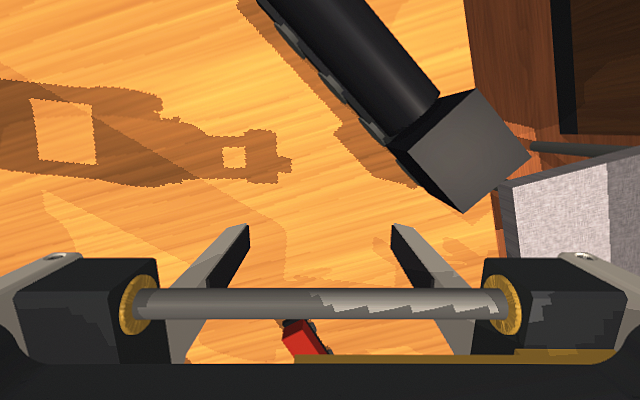

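Top view: four lumps (264,215), (311,230), (248,256), (274,254) in the pan; bar at about (218,242); crate (401,235), scoop (475,237), tally (383,160). I'll zoom in to measure them.

```bash
python3 - <<'E'
import cv2
t=cv2.imread('pics/top0.png')
cv2.imwrite('pics/top0a.png',cv2.resize(t[180:290,200:350],None,fx=5.3,fy=5.3,interpolation=cv2.INTER_CUBIC))
cv2.imwrite('pics/top0b.png',cv2.resize(t[125:275,360:510],None,fx=4,fy=4,interpolation=cv2.INTER_CUBIC))
s=cv2.imread('pics/scene0.png')
cv2.imwrite('pics/scene0a.png',cv2.resize(s[160:280,290:490],None,fx=4,fy=4,interpolation=cv2.INTER_CUBIC))
cv2.imwrite('pics/scene0b.png',cv2.resize(s[125:245,180:330],None,fx=5,fy=5,interpolation=cv2.INTER_CUBIC))
E
```

```text
(no output)
```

View pics/top0a.png

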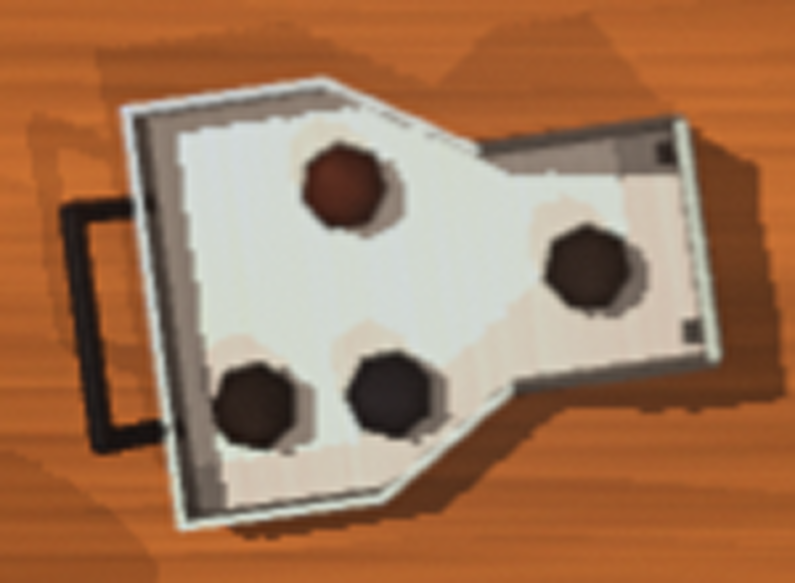

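View pics/top0b.png

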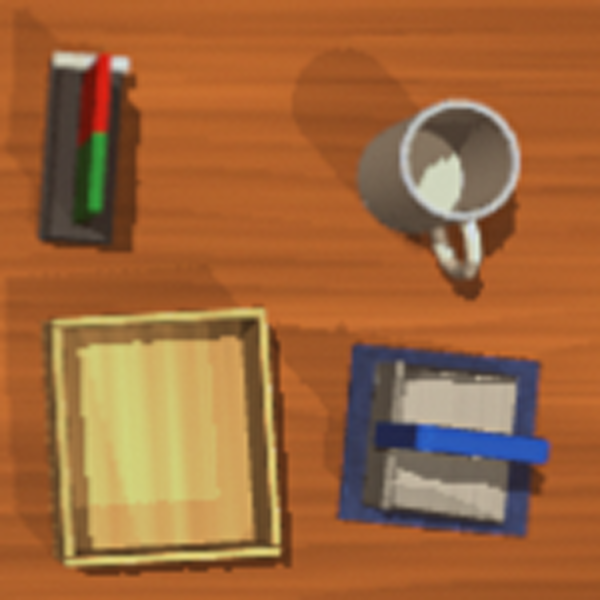

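View pics/scene0a.png

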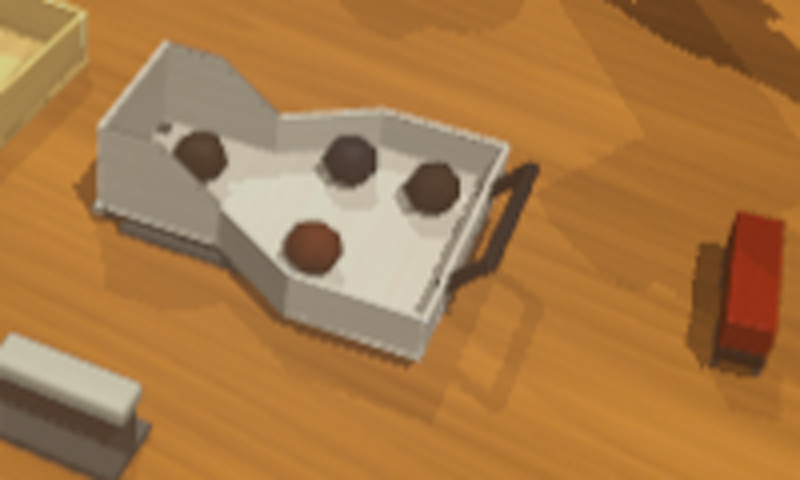

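View pics/scene0b.png

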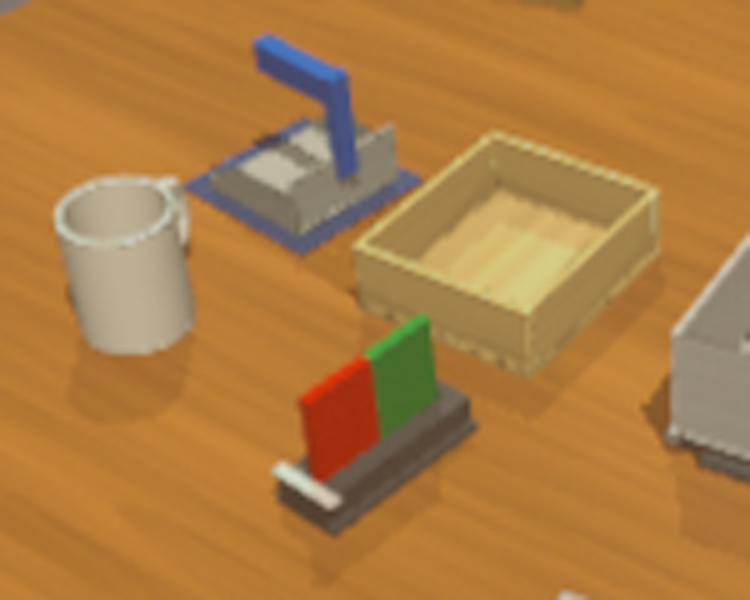

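```bash
python3 - <<'E'
from h import *
np.set_printoptions(precision=4,suppress=True)
s=snap('top'); sc=snap('scene')
A=lambda p:(200+(p[0]+.5)/5.3-.5,180+(p[1]+.5)/5.3-.5)
B=lambda p:(360+(p[0]+.5)/4-.5,125+(p[1]+.5)/4-.5)
def P(f,p,z): return onz(s,*f(p),z)
c=[P(A,p,.056) for p in [(124,109),(182,525),(325,82),(383,498)]]
print('hand-end',c[0],c[1],np.linalg.norm(c[0]-c[1])); print('flare',c[2],c[3],np.linalg.norm(c[2]-c[3]))
l=[P(A,p,.096) for p in [(683,121),(715,358)]]; print('low',l,np.linalg.norm(l[0]-l[1]))
b=[P(A,p,.078) for p in [(72,210),(102,442)]]; print('bar',b,np.mean(b,0),np.linalg.norm(b[0]-b[1]))
for p in [(343,186),(588,268),(255,405),(390,393)]: print('lump',P(A,p,.040))
cr=[P(B,p,.055) for p in [(50,320),(266,310),(281,556),(66,564)]]; print('crate',cr,np.mean(cr,0),[np.linalg.norm(cr[i]-cr[i-1]) for i in range(4)])
pd=[P(B,p,.004) for p in [(353,345),(540,362),(526,536),(340,518)]]; print('pad',np.mean(pd,0),[np.linalg.norm(pd[i]-pd[i-1]) for i in range(4)],pd)
h=[P(B,p,.114) for p in [(377,437),(550,450)]]; print('handle',h,np.linalg.norm(h[0]-h[1]))
sl=[P(B,p,.024) for p in [(52,53),(130,58),(112,243),(38,238)]]; print('slot',np.mean(sl,0),[np.linalg.norm(sl[i]-sl[i-1]) for i in range(4)],sl)
t=[P(B,p,.086) for p in [(103,56),(95,210)]];print('tally',t,np.mean(t,0),np.linalg.norm(t[0]-t[1]))
for n,p in [('mug rim',(460,160)) ]: print(n,P(B,p,.09))
E
```

```text
hand-end [0.5759 0.2825 0.056 ] [0.3739 0.2522 0.056 ] 0.20423891617172285
flare [0.5891 0.1839 0.056 ] [0.3874 0.1545 0.056 ] 0.203817780347702
low [array([0.5679, 0.0102, 0.096 ]), array([ 0.4575, -0.0047,  0.096 ])] 0.11141231023264826
bar [array([0.5262, 0.3016, 0.078 ]), array([0.416, 0.286, 0.078])] [0.4711 0.2938 0.078 ] 0.11138199542072923
lump [0.5387 0.177  0.04  ]
lump [0.4984 0.0558 0.04  ]
lump [0.4308 0.2198 0.04  ]
lump [0.4369 0.1532 0.04  ]
crate [array([ 0.5645, -0.1033,  0.055 ]), array([ 0.571 , -0.2432,  0.055 ]), array([ 0.4127, -0.2513,  0.055 ]), array([ 0.4079, -0.1128,  0.055 ])] [ 0.489  -0.1777  0.055 ] [np.float64(0.1568849196171154), np.float64(0.14008278077961223), np.float64(0.15848170180947685), np.float64(0.13856711862410026)]
pad [ 0.4856 -0.3747  0.004 ] [np.float64(0.11733580297632863), np.float64(0.12914070574267528), np.float64(0.11850053576783576), np.float64(0.1279365783586707)] [array([ 0.5501, -0.3158,  0.004 ]), array([ 0.5385, -0.4445,  0.004 ]), array([ 0.4205, -0.4328,  0.004 ]), array([ 0.4332, -0.3055,  0.004 ])]
handle [array([ 0.4904, -0.2948,  0.114 ]), array([ 0.4823, -0.4017,  0.114 ])] 0.10718923685367049
slot [ 0.6813 -0.1302  0.024 ] [np.float64(0.12499879049518067), np.float64(0.052464652963355896), np.float64(0.12530090889909162), np.float64(0.04943239138147975)] [array([ 0.7452, -0.1099,  0.024 ]), array([ 0.7419, -0.1623,  0.024 ]), array([ 0.6174, -0.149 ,  0.024 ]), array([ 0.6207, -0.0996,  0.024 ])]
tally [array([ 0.73 , -0.134,  0.086]), array([ 0.6322, -0.128 ,  0.086 ])] [ 0.6811 -0.131   0.086 ] 0.09798846220118579
mug rim [ 0.6638 -0.3585  0.09  ]
```

```bash
cat >> h.py <<'E'
def down(yaw): return R.from_euler('xyz',[np.pi,0,yaw])
def go(p,Rt,n,g,start=None):
    """rows from measured pose (or start=(p,R)) to target, straight, n rows"""
    o=robot.get_obs(); p0,R0=(np.array(o['tool_pos']),R.from_euler('xyz',o['ee_rot'])) if start is None else start
    rv=(R0.inv()*Rt).as_rotvec(); d=(np.array(p)-p0)/n; Rc=R0
    print('dist mm %.1f turn deg %.1f per row %.1f mm %.1f deg'%(np.linalg.norm(d)*n*1e3,np.degrees(np.linalg.norm(rv)),np.linalg.norm(d)*1e3,np.degrees(np.linalg.norm(rv))/n))
    for i in range(n):
        t=Rc.inv().apply(d)*100; print(', '.join('%.2f'%v for v in np.r_[t,np.degrees(rv)/n,g])); Rc=Rc*R.from_rotvec(rv/n)
    return np.array(p),Rt
H=np.array([.5136,.0016,.016]); XP=np.array([-.145,.9894,0]); XP/=np.linalg.norm(XP); YP=np.array([-XP[1],XP[0],0])
def bar(th): a=th+.2072; return H+.3014*(np.cos(a)*XP+np.sin(a)*np.array([0,0,1]))
E
python3 - <<'E'
from h import *
print(bar(0),bar(.5)); b=bar(0)
go([b[0],b[1],.14],down(3.287),8,.3)
E
```

```text
[0.47083043 0.29343592 0.07800419] [0.48037664 0.2282979  0.21182193]
dist mm 402.4 turn deg 24.0 per row 50.3 mm 3.0 deg
-4.67, -1.75, 0.63, -0.01, -0.00, -3.00, 0.30
-4.58, -1.99, 0.63, -0.01, -0.00, -3.00, 0.30
-4.47, -2.23, 0.63, -0.01, -0.00, -3.00, 0.30
-4.34, -2.46, 0.63, -0.01, -0.00, -3.00, 0.30
-4.21, -2.68, 0.63, -0.01, -0.00, -3.00, 0.30
-4.06, -2.90, 0.63, -0.01, -0.00, -3.00, 0.30
-3.90, -3.11, 0.63, -0.01, -0.00, -3.00, 0.30
-3.74, -3.31, 0.63, -0.01, -0.00, -3.00, 0.30
```

Call:
arm_command --plan '[-4.7,-1.75,0.6,0,0,-3,0.72,-4.6,-2.0,0.6,0,0,-3,0.72,-4.5,-2.2,0.6,0,0,-3,0.72,-4.3,-2.5,0.6,0,0,-3,0.72,-4.2,-2.7,0.6,0,0,-3,0.72,-4.1,-2.9,0.6,0,0,-3,0.72,-3.9,-3.1,0.6,0,0,-3,0.72,-3.7,-3.3,0.6,0,0,-3,0.72]'

```text
time: 1.25
tool_pos: [0.4723, 0.2922, 0.1427]
ee_rot: [3.141, 0.0, -2.995]
wrist_force: [1.0, 1.2, 0.2]
width: 0.0265
```

```bash
python3 - <<'E'
from h import *
s=snap('wrist','w1.png'); s2=snap('scene','s1.png'); o=robot.get_obs(); print(o['time'],o['tool_pos'],o['ee_rot'],o['width'],o['wrist_force'])
b=bar(0); print(proj(s,[b+.045*YP,b-.045*YP,b]))
go([b[0],b[1],.07],down(3.287),3,.72)
im=s2['pixels'][100:290,270:490,::-1]; cv2.imwrite('pics/s1a.png',cv2.resize(im,None,fx=3,fy=3,interpolation=cv2.INTER_CUBIC))
E
```

```text
1.35 [0.47385348 0.28988075 0.14149239] [-3.13933575e+00 -9.93632584e-04 -3.00180022e+00] 0.026273200317782644 [-0.52630885  1.38500435  0.17554573]
[[322.68013521 154.05005253]
 [322.23941306 247.6534677 ]
 [322.45020059 202.76943733]]
dist mm 71.6 turn deg 0.4 per row 23.9 mm 0.1 deg
0.08, 0.14, 2.38, -0.04, -0.02, -0.11, 0.72
0.08, 0.14, 2.38, -0.04, -0.02, -0.11, 0.72
0.08, 0.13, 2.38, -0.04, -0.02, -0.11, 0.72
```

View pics/w1.png

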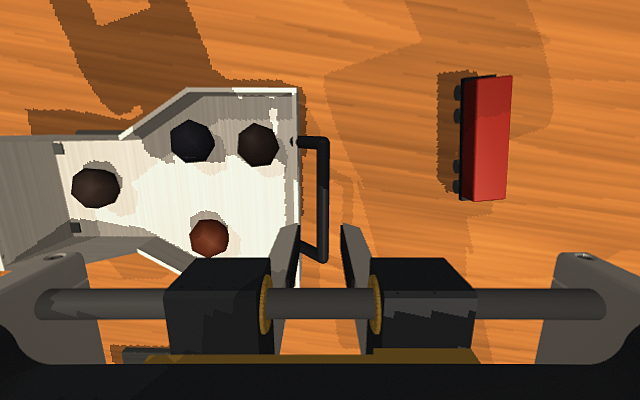

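View pics/s1a.png

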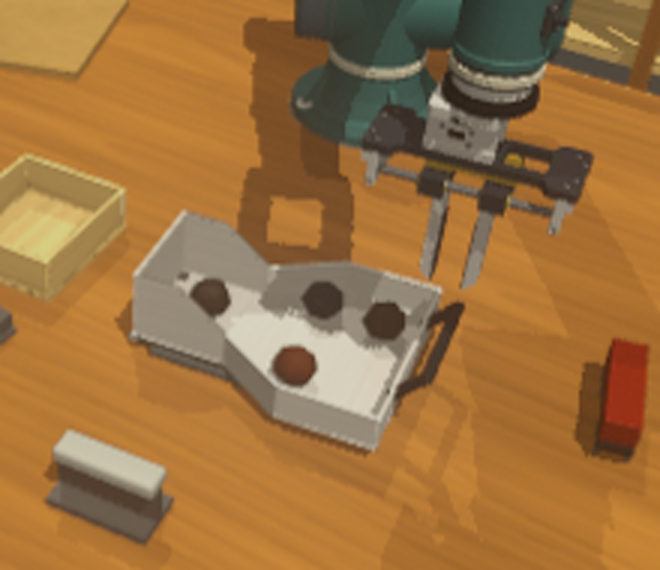

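The wrist view confirms it: the bar runs along column 322 from row 143 to 258, and the prediction was (322,203). I'll descend and grip.

Call:
arm_command --plan '[0.1,0.15,2.4,0,0,0,0.72,0.1,0.15,2.4,0,0,0,0.72,0.05,0.1,2.4,0,0,0,0.72,0,0,0,0,0,0,1,0,0,0,0,0,0,1,0,0,0,0,0,0,1]'

```text
time: 2.1
tool_pos: [0.4689, 0.2975, 0.0727]
ee_rot: [3.141, 0.003, -2.996]
wrist_force: [-0.2, -0.1, -0.7]
width: 0.0013
```

```bash
python3 - <<'E'
from h import *
b=bar(0); th=0
o=robot.get_obs(); off=o['tool_pos']-b; print(off,o['width'],o['wrist_force'])
R0=R.from_euler('xyz',o['ee_rot'])
for k in range(14):
    d=bar(.5*(k+1)/14)-bar(.5*k/14); print((R0.inv().apply(d)*100).round(2))
E
```

```text
[-0.00196252  0.00407764 -0.00534828] 0.0013471405313254848 [-0.2203409  -0.13705341 -0.7057375 ]
[-0.   -0.24 -1.05]
[-0.   -0.28 -1.04]
[-0.   -0.31 -1.03]
[-0.   -0.35 -1.02]
[-0.   -0.39 -1.  ]
[-0.   -0.42 -0.99]
[-0.   -0.46 -0.97]
[-0.   -0.49 -0.96]
[-0.   -0.53 -0.94]
[-0.   -0.56 -0.92]
[-0.   -0.59 -0.9 ]
[-0.   -0.62 -0.88]
[-0.   -0.65 -0.86]
[-0.   -0.68 -0.83]
```

The gripper closed to 1.3 mm, so it missed the bar. I'll look before trying again.

```bash
python3 - <<'E'
from h import *
s=snap('wrist','w2.png'); s2=snap('scene'); s3=snap('top')
o=robot.get_obs(); print(o['time'],o['tool_pos'],o['ee_rot'],o['width'],o['wrist_force'])
im=s2['pixels'][150:270,350:470,::-1]; im2=s3['pixels'][180:290,190:310,::-1]
cv2.imwrite('pics/s2a.png',np.hstack([cv2.resize(im,(390,390),interpolation=cv2.INTER_CUBIC),cv2.resize(im2,(390,390),interpolation=cv2.INTER_CUBIC)]))
E
```

```text
2.25 [0.46859736 0.29720186 0.07203197] [ 3.14090726e+00  1.73180789e-03 -2.99651292e+00] 0.00046742278008529123 [ 0.22820178 -0.26891087  0.0453031 ]
```

View pics/w2.png

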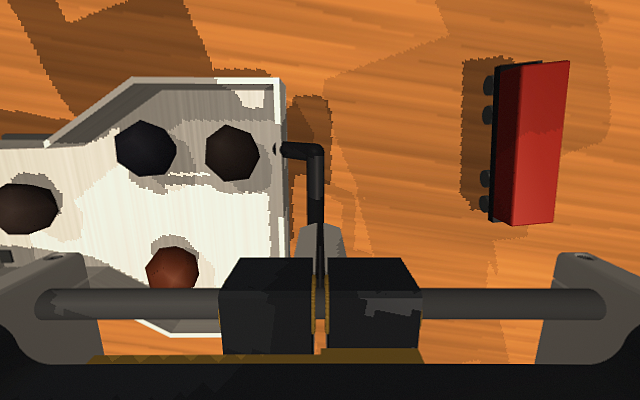

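View pics/s2a.png

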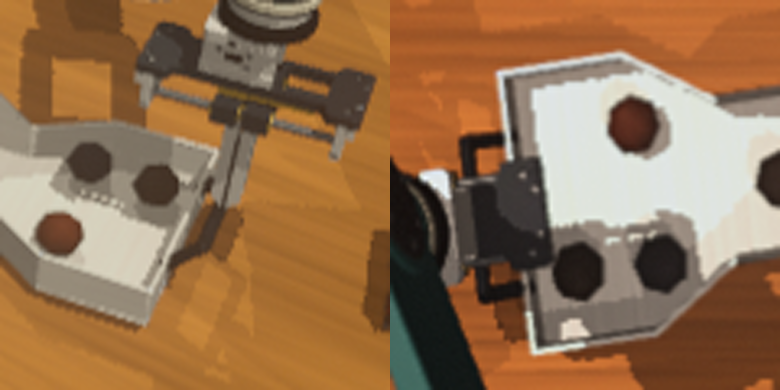

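```bash
python3 - <<'E'
from h import *
s=snap('top'); sc=snap('scene')
A=lambda p:(200+(p[0]+.5)/5.3-.5,180+(p[1]+.5)/5.3-.5)
C=lambda p:(290+(p[0]+.5)/4-.5,160+(p[1]+.5)/4-.5)
for a,c in [((72,210),(490,264)),((102,442),(527,172)),((124,109),(420,350)),((182,525),(505,147)),((325,82),(287,285)),((383,498),(385,111)),((343,186),(312,247)),((683,121),(100,125)),((715,358),(168,45))]:
    print(tri(s,A(a),sc,C(c)))
print(proj(sc,[robot.get_obs()['tool_pos']]),proj(s,[robot.get_obs()['tool_pos']]))
E
```

```text
(array([0.52547609, 0.30289572, 0.07894249]), np.float64(0.0033261601061041523))
(array([0.41595994, 0.28615232, 0.07597013]), np.float64(0.0008744105833024969))
(array([0.57819004, 0.2869091 , 0.03113384]), np.float64(0.0035478655006845597))
(array([0.37341774, 0.25304103, 0.05474801]), np.float64(0.0013278248409206972))
(array([0.58960264, 0.18583209, 0.04577524]), np.float64(0.0008970487607343594))
(array([0.38620886, 0.15649422, 0.05456063]), np.float64(0.004107157079230837))
(array([0.53837401, 0.17794698, 0.0382036 ]), np.float64(0.0016194823832154756))
(array([0.56735195, 0.01118608, 0.094659  ]), np.float64(0.0024364841583806125))
(array([ 0.45605989, -0.00242226,  0.09481457]), np.float64(0.0053230163235267755))
[[417.50476705 215.16375568]] [[215.38411148 242.02785747]]
```

```bash
python3 - <<'E'
import cv2,numpy as np
a=cv2.imread('pics/w2.png')[130:290,240:400]; 
from h import *
s2=snap('scene'); b=s2['pixels'][175:255,380:460,::-1]
cv2.imwrite('pics/z.png',np.hstack([cv2.resize(a,(400,400),interpolation=cv2.INTER_CUBIC),cv2.resize(b,(400,400),interpolation=cv2.INTER_CUBIC)]))
E
```

```text
(no output)
```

View pics/z.png

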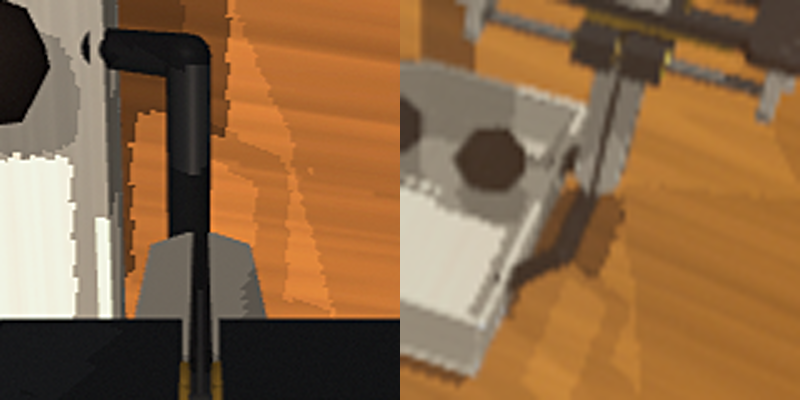

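Call:
arm_command --plan '[0,0,0,0,0,0,0.72,0,0,-3,0,0,0,0.72,0,0,0,0,0,0,0.72,0,0,0,0,0,0,0.72]'

```text
time: 2.9
tool_pos: [0.4678, 0.2968, 0.1003]
ee_rot: [-3.141, -0.001, -2.997]
wrist_force: [0.2, 0.3, 0.5]
width: 0.0264
```

```bash
python3 - <<'E'
from h import *
s=snap('wrist','w3.png'); o=s['obs']; print(o['time'],o['tool_pos'],o['ee_rot'],o['width'],o['wrist_force'])
a=s['pixels'][110:310,220:420,::-1]; b=snap('scene')['pixels'][155:255,370:470,::-1]
cv2.imwrite('pics/z3.png',np.hstack([cv2.resize(a,(400,400),interpolation=cv2.INTER_CUBIC),cv2.resize(b,(400,400),interpolation=cv2.INTER_CUBIC)]))
b=bar(0);T=T_tool(o); print(proj(s,[b+.045*YP,b,b-.045*YP,o['tool_pos'],o['tool_pos']+.008*T[:3,2]]))
E
```

```text
2.9 [0.46784765 0.29675035 0.10028527] [-3.14144400e+00 -5.31063884e-04 -2.99655129e+00] 0.026384872525167122 [0.15975415 0.28019997 0.45124593]
[[316.24740338 164.02213197]
 [316.38546466 220.93772076]
 [316.50911982 272.65083937]
 [321.20651708 227.48521692]
 [321.15807248 223.83524828]]
```

View pics/z3.png

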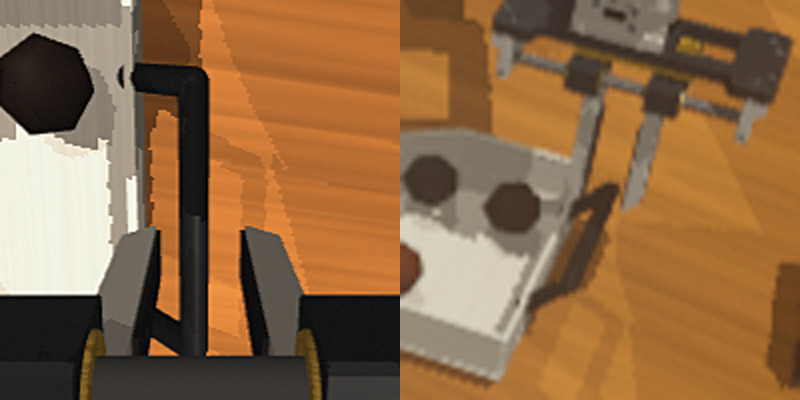

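Call:
arm_command --plan '[0,-0.4,1.0,0,0,0,0.77,0,0,1.3,0,0,0,0.77,0,0,1.3,0,0,0,0.77,0,0,0,0,0,0,0.77,0,0,0,0,0,0,0.77,0,0,0,0,0,0,1,0,0,0,0,0,0,1,0,0,0,0,0,0,1]'

```text
time: 4.0
tool_pos: [0.4689, 0.2943, 0.0657]
ee_rot: [3.139, 0.002, -2.996]
wrist_force: [-0.4, 4.5, -0.2]
width: 0.0087
```

```bash
python3 - <<'E'
from h import *
s=snap('wrist','w4.png'); o=s['obs']; print(o['time'],o['tool_pos'],o['ee_rot'],o['width'],o['wrist_force'])
a=s['pixels'][110:310,220:420,::-1]; b=snap('scene')['pixels'][155:255,370:470,::-1]
cv2.imwrite('pics/z4.png',np.hstack([cv2.resize(a,(400,400),interpolation=cv2.INTER_CUBIC),cv2.resize(b,(400,400),interpolation=cv2.INTER_CUBIC)]))
E
```

```text
4.0 [0.46892044 0.29426265 0.0656537 ] [ 3.13900667e+00  1.54665577e-03 -2.99612202e+00] 0.008728047054485948 [-0.4082517   4.45198839 -0.23394657]
```

View pics/z4.png

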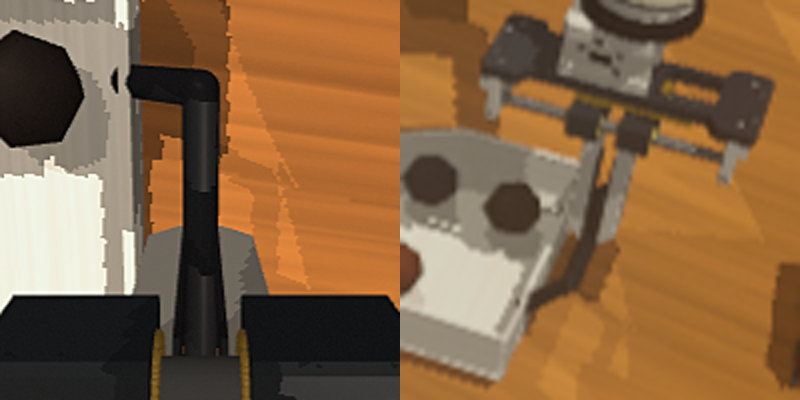

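Call:
arm_command --plan '[0,0,0,0,0,0,1,0,0,0,0,0,0,1,0,-0.12,-0.5,0,0,0,1,0,-0.24,-1.0,0,0,0,1,0,-0.3,-1.0,0,0,0,1,0,0,0,0,0,0,1]'

```text
time: 4.85
tool_pos: [0.4705, 0.2858, 0.0914]
ee_rot: [-3.141, 0.002, -2.997]
wrist_force: [-0.5, 1.2, -0.4]
width: 0.0002
```

```bash
python3 - <<'E'
from h import *
s=snap('wrist','w5.png'); o=s['obs']; print(o['time'],o['tool_pos'],o['ee_rot'],o['width'],o['wrist_force'])
a=s['pixels'][110:310,220:420,::-1]; b=snap('scene')['pixels'][155:255,370:470,::-1]
cv2.imwrite('pics/z5.png',np.hstack([cv2.resize(a,(400,400),interpolation=cv2.INTER_CUBIC),cv2.resize(b,(400,400),interpolation=cv2.INTER_CUBIC)]))
E
```

```text
4.85 [0.47053894 0.28581365 0.09144292] [-3.14112943e+00  2.40171337e-03 -2.99727304e+00] 0.00017073770260348767 [-0.54635587  1.22887482 -0.44971561]
```

View pics/z5.png

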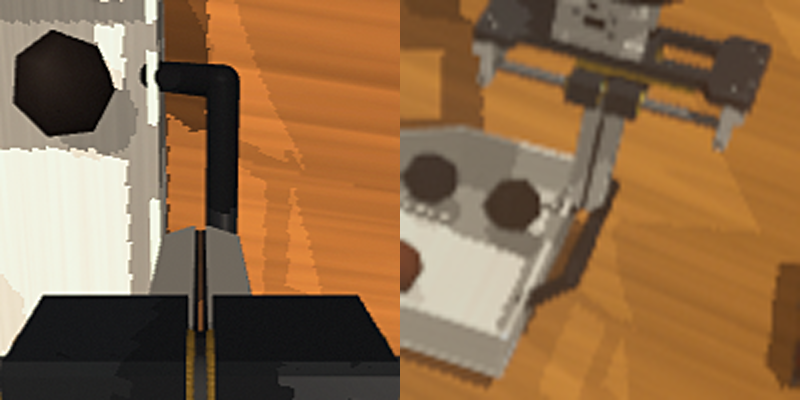

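The fingers slipped off again. I'll check the fingertip's true height in the cameras against the reported TCP.

```bash
python3 - <<'E'
from h import *
s=snap('scene','s5.png'); o=s['obs'];T=T_tool(o);print(o['tool_pos'])
print(proj(s,[o['tool_pos'],o['tool_pos']+.008*T[:3,2],o['tool_pos']-.011*T[:3,2], bar(0),bar(0)+.045*YP,bar(0)-.045*YP]))
im=cv2.resize(s['pixels'][170:250,380:460,::-1],(640,640),interpolation=cv2.INTER_NEAREST)
cv2.imwrite('pics/z6.png',im[:600])
E
```

```text
[0.46972341 0.28592573 0.09021467]
[[414.72672314 209.00132399]
 [414.26097417 211.12923567]
 [415.37403516 206.04317517]
 [416.34449325 213.47121216]
 [420.47770864 204.08864387]
 [411.97564992 223.38325786]]
```

View pics/z6.png

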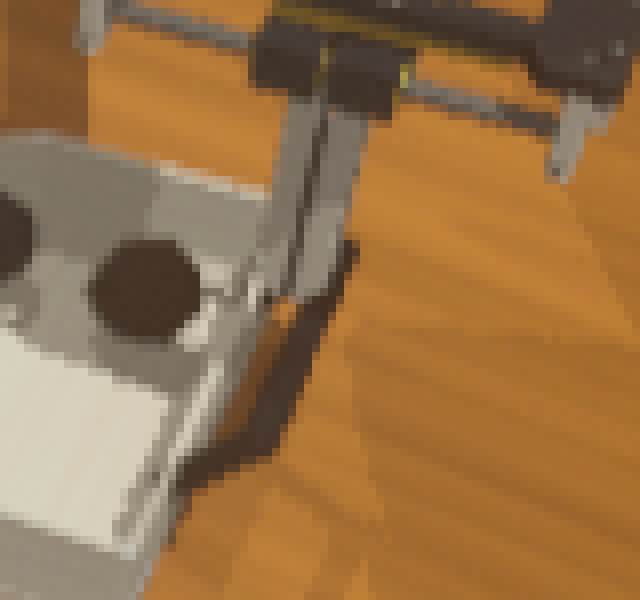

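```bash
python3 - <<'E'
from h import *
s=snap('scene'); s0=cv2.imread('pics/scene0.png'); 
Rt=R.from_euler('xyz',[-3.13994706e+00,-1.69958090e-04,2.86777223]).as_matrix(); p=np.array([0.14856285,0.52910109,0.19008852])
for z in (-.011,0,.008): print(z,proj(s,[p+Rt@[0,.0467,z],p+Rt@[0,-.0467,z]]).round(1).tolist())
cv2.imwrite('pics/z7.png',cv2.resize(s0[90:170,520:610],(675,600),interpolation=cv2.INTER_NEAREST))
t0=cv2.imread('pics/top0.png'); t=snap('top')
for z in (-.011,0,.008): print(z,proj(t,[p+Rt@[0,.0467,z],p+Rt@[0,-.0467,z]]).round(1).tolist())
cv2.imwrite('pics/z8.png',cv2.resize(t0[330:400,20:120],(800,560),interpolation=cv2.INTER_NEAREST))
print(robot.get_obs()['tool_pos'])
E
```

```text
-0.011 [[561.3, 158.0], [529.7, 144.1]]
0 [[559.8, 161.3], [528.4, 147.3]]
0.008 [[558.6, 163.6], [527.5, 149.6]]
-0.011 [[78.5, 380.4], [117.0, 393.0]]
0 [[81.3, 378.6], [119.4, 391.0]]
0.008 [[83.3, 377.3], [121.1, 389.6]]
[0.46933762 0.28609123 0.08957573]
```

View pics/z7.png

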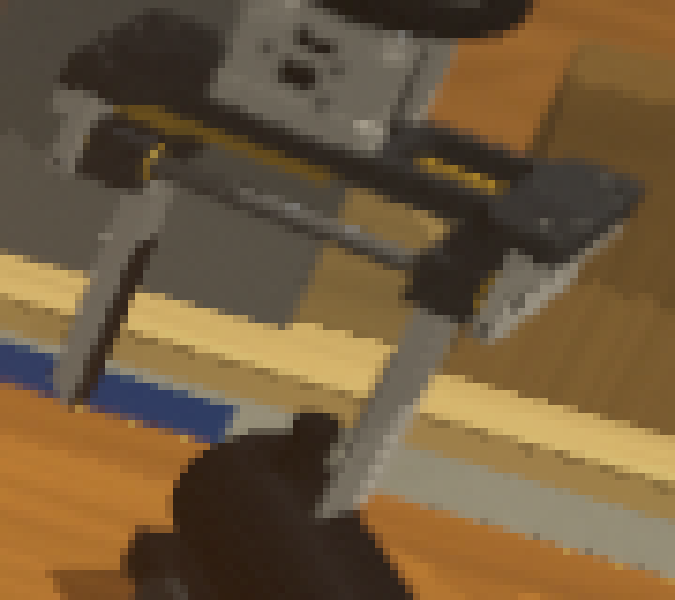

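View pics/z8.png

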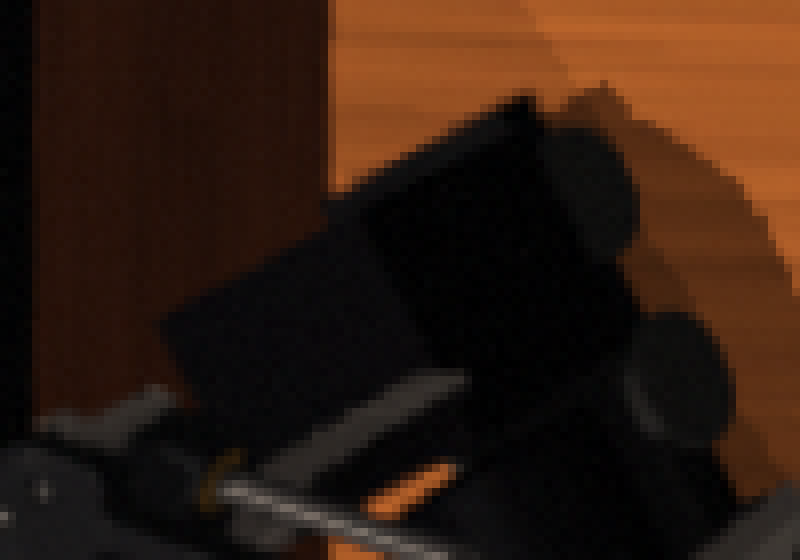

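Scene, top and wrist cameras all put the fingertips about 19 mm short of where the stated offset places them, at TCP−11 mm rather than TCP+8 mm. That explains both slips: the tips only reached the bar's upper half. I'll go 19 mm deeper from now on and check it here first.

Call:
arm_command --plan '[0,0.4,0,0,0,0,0.74,0,0.3,0,0,0,0,0.74,0,0,0,0,0,0,0.74,0,0,1.4,0,0,0,0.74,0,0,1.3,0,0,0,0.74,0,0,1.2,0,0,0,0.74,0,0,0,0,0,0,0.74,0,0,0,0,0,0,0.74]'

```text
time: 6.1
tool_pos: [0.4687, 0.2934, 0.0511]
ee_rot: [3.141, 0.0, -2.997]
wrist_force: [-1.0, 0.1, -0.0]
width: 0.025
```

Call:
arm_command --plan '[0,0,0,0,0,0,1,0,0,0,0,0,0,1,0,0,0,0,0,0,1,0,0,0,0,0,0,1,0,-0.1,-0.5,0,0,0,1]'

```text
time: 6.72
tool_pos: [0.469, 0.2931, 0.0542]
ee_rot: [3.14, 0.001, -2.996]
wrist_force: [5.1, 3.9, -11.5]
width: 0.0111
```

Gripped (11 mm), and the pan's load shows at the wrist. I'll lift along the arc to a tilt of about 0.5.

Call:
arm_command --plan '[0,-0.25,-1.0,0,0,0,1,0,-0.3,-1.05,0,0,0,1,0,-0.32,-1.0,0,0,0,1,0,-0.35,-1.0,0,0,0,1,0,-0.4,-1.0,0,0,0,1,0,-0.43,-1.0,0,0,0,1,0,-0.47,-0.95,0,0,0,1]'

```text
time: 7.6
tool_pos: [0.4724, 0.2687, 0.1235]
ee_rot: [3.139, -0.001, -2.996]
wrist_force: [4.3, 4.9, -10.9]
width: 0.0112
```

Call:
arm_command --plan '[0,-0.5,-0.95,0,0,0,1,0,-0.53,-0.95,0,0,0,1,0,-0.57,-0.9,0,0,0,1,0,-0.6,-0.9,0,0,0,1,0,-0.63,-0.9,0,0,0,1,0,-0.65,-0.85,0,0,0,1,0,-0.65,-0.8,0,0,0,1,0,0,0,0,0,0,1]'

```text
time: 8.6
tool_pos: [0.4785, 0.2274, 0.1871]
ee_rot: [3.14, -0.001, -2.996]
wrist_force: [2.7, 3.6, -5.5]
width: 0.0109
```

```bash
python3 - <<'E'
from h import *
o=robot.get_obs(); print(o['time'],o['tool_pos'],o['width'],o['wrist_force'])
s=snap('scene','s9.png');t=snap('top','t9.png')
a=cv2.resize(s['pixels'][110:260,290:490,::-1],(400,300),interpolation=cv2.INTER_CUBIC); b=cv2.resize(t['pixels'][160:310,190:390,::-1],(400,300),interpolation=cv2.INTER_CUBIC)
cv2.imwrite('pics/z9.png',np.hstack([a,b]))
g=o['tool_pos']+[0,0,.030]; d=g-H; print('theta',np.arctan2(d[2],d@XP)-.2072, np.linalg.norm(d))
E
```

```text
8.6 [0.47846079 0.22739767 0.18709161] 0.0108898852696206 [ 2.67029645  3.59829271 -5.49816043]
theta 0.5144692709472756 0.3043964315365953
```

View pics/z9.png

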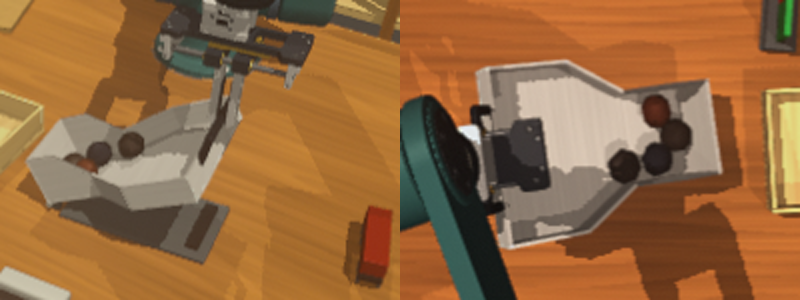

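Call:
arm_command --plan '[0,0,0,0,0,0,0.65,0,0,0,0,0,0,0.65,0,0,0,0,0,0,0.5,0,0,-2,0,0,0,0.5,0,0,-4,0,0,0,0.5,5,0,-3,0,0,0,0.5,6,0,0,0,0,0,0.5,6,0,0,0,0,0,0.5]'

```text
time: 9.7
tool_pos: [0.3087, 0.2015, 0.2793]
ee_rot: [3.141, 0.001, -2.997]
wrist_force: [-0.0, 0.5, 0.9]
width: 0.0473
```

```bash
python3 - <<'E'
from h import *
o=robot.get_obs(); print(o['time'],o['tool_pos'],o['width'],o['wrist_force'])
s=snap('scene','s10.png');t=snap('top','t10.png')
cv2.imwrite('pics/z10.png',cv2.resize(t['pixels'][180:290,200:350,::-1],None,fx=5.3,fy=5.3,interpolation=cv2.INTER_CUBIC))
cv2.imwrite('pics/z10b.png',cv2.resize(t['pixels'][180:280,360:510,::-1],None,fx=5,fy=5,interpolation=cv2.INTER_CUBIC))
cv2.imwrite('pics/z10c.png',cv2.resize(s['pixels'][130:250,290:440,::-1],None,fx=5,fy=5,interpolation=cv2.INTER_CUBIC))
E
```

```text
9.7 [0.30868073 0.20148833 0.27934249] 0.04731793877701173 [-0.01586852  0.54505259  0.89640267]
```

View pics/z10.png

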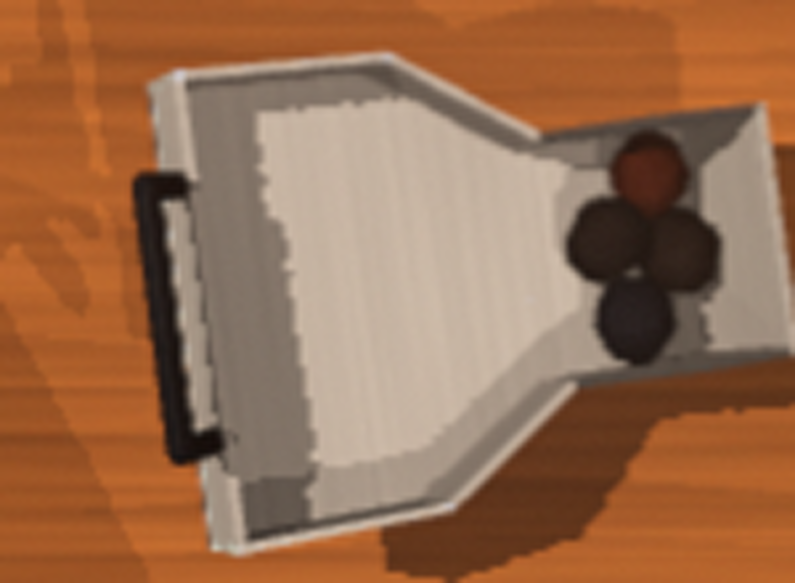

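View pics/z10b.png

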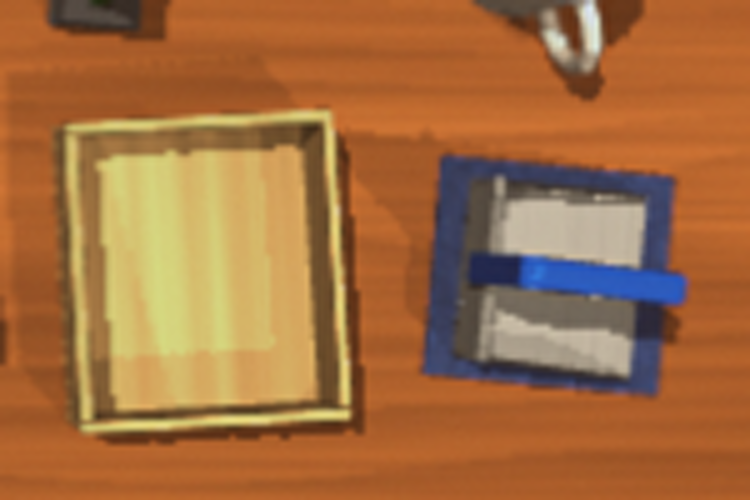

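View pics/z10c.png

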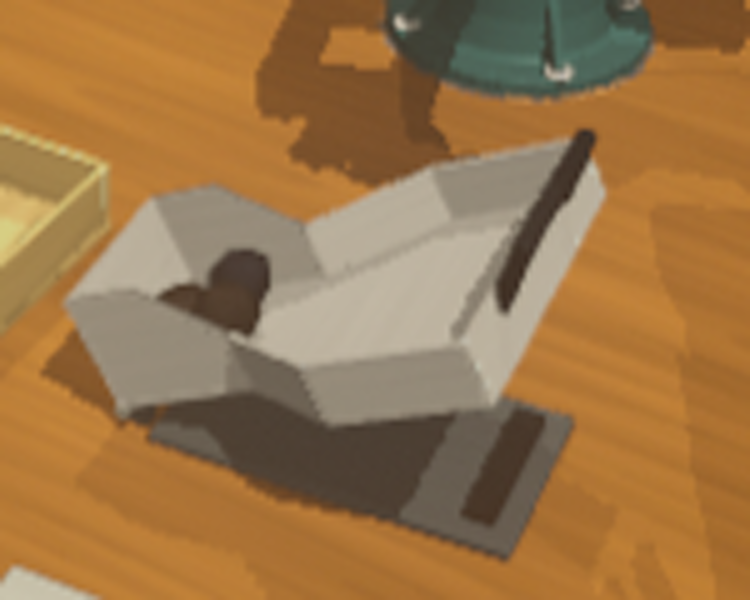

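Four lumps are heaped at the low end, at about (650,172), (682,250), (608,240) and (636,320) in the crop. The scoop and crate haven't moved. Next I'll measure the scoop.

```bash
cat >> h.py <<'E'
TIPO=-.011; GRO=-.030   # fingertip and grasp point along tool z from reported TCP (cameras)
def xcol(s,m): pass
E
python3 - <<'E'
from h import *
np.set_printoptions(precision=4,suppress=True)
s=snap('top');sc=snap('scene')
f=lambda p:(360+(p[0]+.5)/5-.5,180+(p[1]+.5)/5-.5)
a=onz(s,*f((685,288)),.114); b=onz(s,*f((522,272)),.114); print('front',a,'back',b,np.linalg.norm(a-b))
d=(b-a)/np.linalg.norm(b-a); print('scoop x dir',d,'yaw',np.arctan2(d[1],d[0]),'grip pt from front',a+.032*d,'from back',b-.048*d)
# bowl floor edges at z=.007: lip and back wall top (z .049)
l=[onz(s,*f(p),.006) for p in [(645,205),(632,375)]]; print('lip',l,np.mean(l,0),np.linalg.norm(l[0]-l[1]))
w=[onz(s,*f(p),.049) for p in [(499,178),(484,360)]]; print('bw',w,np.mean(w,0),np.linalg.norm(w[0]-w[1]))
pd=[onz(s,*f(p),.004) for p in [(445,155),(675,178),(658,395),(424,374)]]; print('pad',np.mean(pd,0)); e=pd[0]+pd[3]-pd[1]-pd[2]; print('pad axis',e/np.linalg.norm(e))
im=cv2.resize(sc['pixels'][125:195,200:290,::-1],None,fx=8,fy=8,interpolation=cv2.INTER_CUBIC); cv2.imwrite('pics/z11.png',im)
E
```

```text
front [ 0.4821 -0.4004  0.114 ] back [ 0.4901 -0.3197  0.114 ] 0.0810349598145718
scoop x dir [ 0.0986  0.9951 -0.    ] yaw 1.4719859813409095 grip pt from front [ 0.4853 -0.3685  0.114 ] from back [ 0.4854 -0.3675  0.114 ]
lip [array([ 0.5236, -0.4266,  0.006 ]), array([ 0.4316, -0.418 ,  0.006 ])] [ 0.4776 -0.4223  0.006 ] 0.09233973234932998
bw [array([ 0.5373, -0.3316,  0.049 ]), array([ 0.443 , -0.3225,  0.049 ])] [ 0.4901 -0.3271  0.049 ] 0.0948005852964693
pad [ 0.4855 -0.375   0.004 ]
pad axis [0.0953 0.9954 0.    ]
```

View pics/z11.png

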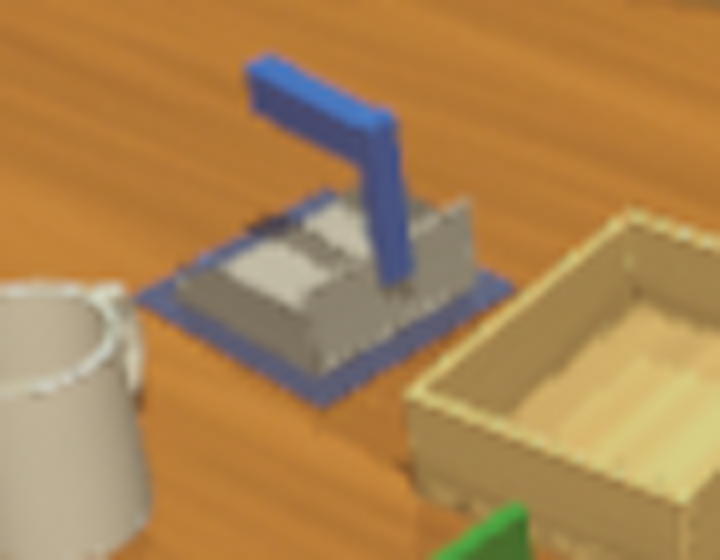

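```bash
python3 - <<'E'
from h import *
st=go([.40,-.06,.26],down(2.37),7,.4)
st=go([.4855,-.367,.15],down(1.472),7,.4,start=st)
E
```

```text
dist mm 277.6 turn deg 52.6 per row 39.7 mm 7.5 deg
-0.73, -3.89, 0.28, 0.02, 0.02, 7.51, 0.40
-1.23, -3.76, 0.28, 0.02, 0.02, 7.51, 0.40
-1.71, -3.57, 0.28, 0.02, 0.02, 7.51, 0.40
-2.16, -3.31, 0.28, 0.02, 0.02, 7.51, 0.40
-2.58, -3.00, 0.28, 0.02, 0.02, 7.51, 0.40
-2.95, -2.64, 0.28, 0.02, 0.02, 7.51, 0.40
-3.27, -2.23, 0.28, 0.02, 0.02, 7.51, 0.40
dist mm 337.1 turn deg 51.5 per row 48.2 mm 7.4 deg
-3.93, -2.29, 1.57, 0.00, -0.00, 7.35, 0.40
-4.19, -1.77, 1.57, 0.00, -0.00, 7.35, 0.40
-4.39, -1.22, 1.57, 0.00, -0.00, 7.35, 0.40
-4.51, -0.65, 1.57, 0.00, -0.00, 7.35, 0.40
-4.55, -0.07, 1.57, 0.00, -0.00, 7.35, 0.40
-4.52, 0.52, 1.57, 0.00, -0.00, 7.35, 0.40
-4.42, 1.09, 1.57, 0.00, -0.00, 7.35, 0.40
```

Call:
arm_command --plan '[-0.7,-3.9,0.3,0,0,7.5,0.5,-1.2,-3.8,0.3,0,0,7.5,0.5,-1.7,-3.6,0.3,0,0,7.5,0.5,-2.2,-3.3,0.3,0,0,7.5,0.5,-2.6,-3.0,0.3,0,0,7.5,0.5,-3.0,-2.6,0.3,0,0,7.5,0.5,-3.3,-2.2,0.3,0,0,7.5,0.5]'

```text
time: 10.78
tool_pos: [0.4026, -0.0631, 0.2568]
ee_rot: [-3.141, -0.001, 2.365]
wrist_force: [1.5, -0.0, -1.0]
width: 0.0471
```

Call:
arm_command --plan '[-3.9,-2.3,1.5,0,0,7.4,0.5,-4.2,-1.8,1.5,0,0,7.4,0.5,-4.4,-1.2,1.5,0,0,7.4,0.5,-4.5,-0.65,1.5,0,0,7.4,0.5,-4.5,-0.1,1.5,0,0,7.4,0.5,-4.5,0.5,1.5,0,0,7.4,0.5,-4.4,1.1,1.5,0,0,7.3,0.5,0,0,0,0,0,0,0.5]'

```text
time: 11.78
tool_pos: [0.4842, -0.3702, 0.1475]
ee_rot: [-3.136, -0.004, 1.464]
wrist_force: [-0.0, 0.4, -0.5]
width: 0.0467
```

```bash
python3 - <<'E'
from h import *
s=snap('wrist','w12.png'); o=s['obs']; print(o['time'],o['tool_pos'],o['ee_rot'],o['joint_positions'].round(3),o['width'],o['wrist_force'])
sc=np.array([.4853,-.368,.114]); d=np.array([.0986,.9951,0])
print(proj(s,[sc-.032*d,sc+.048*d]).round(1))
go([.4855,-.367,.0725],down(1.472),4,.5)
E
```

```text
11.775 [ 0.48423062 -0.37021118  0.14745485] [-3.13565077 -0.00356495  1.46416135] [-7.450e-01  2.370e-01  1.286e+00 -1.000e-03  1.626e+00 -6.390e-01] 0.046650974674194684 [-0.02867351  0.44717175 -0.48892043]
[[319.4 247.9]
 [318.7 153. ]]
dist mm 76.7 turn deg 0.4 per row 19.2 mm 0.1 deg
0.04, 0.03, 1.92, -0.06, -0.05, -0.08, 0.50
0.04, 0.03, 1.92, -0.06, -0.05, -0.08, 0.50
0.04, 0.02, 1.92, -0.06, -0.05, -0.08, 0.50
0.04, 0.02, 1.92, -0.06, -0.05, -0.08, 0.50
```

View pics/w12.png

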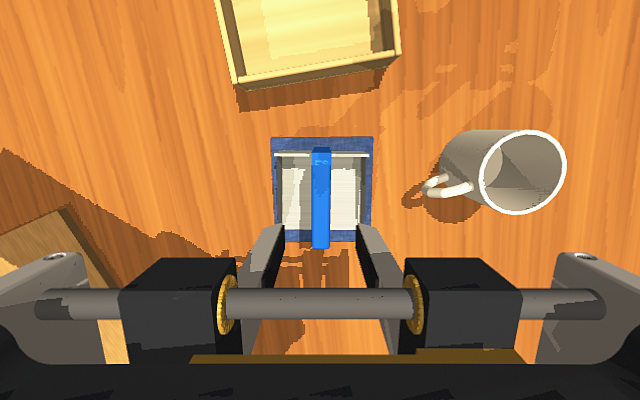

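Call:
arm_command --plan '[0.1,0,1.9,0,0,0,0.5,0.1,0,1.9,0,0,0,0.5,0,0,1.9,0,0,0,0.5,0,0,1.9,0,0,0,0.5,0,0,0,0,0,0,0.5,0,0,0,0,0,0,1,0,0,0,0,0,0,1,0,0,0,0,0,0,1]'

```text
time: 12.82
tool_pos: [0.4856, -0.3656, 0.0774]
ee_rot: [3.14, 0.001, 1.468]
wrist_force: [0.1, 0.4, 0.8]
width: 0.0206
```

```bash
python3 - <<'E'
from h import *
s=snap('wrist','w13.png'); o=s['obs']; print(o['time'],o['tool_pos'],o['ee_rot'],o['joint_positions'].round(3),o['width'],o['wrist_force'])
s=snap('scene','s13.png'); cv2.imwrite('pics/z13.png',cv2.resize(s['pixels'][95:195,180:290,::-1],None,fx=5,fy=5,interpolation=cv2.INTER_CUBIC))
E
```

```text
12.825 [ 0.48559565 -0.36557671  0.07739025] [3.14017600e+00 9.29993763e-04 1.46796312e+00] [-0.739  0.26   1.398  0.     1.482 -0.636] 0.02059928546830434 [0.09956691 0.35790382 0.81063427]
```

View pics/z13.png

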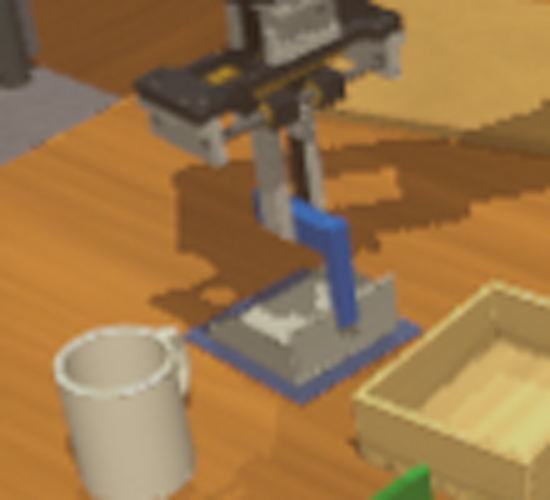

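Call:
arm_command --plan '[0,0,0.6,0,0,0,0.72,0,0,0,0,0,0,1,0,0,0,0,0,0,1,0,0,0,0,0,0,1,0,0,0,0,0,0,1,0,0,-1.5,0,0,0,1,0,0,-3,0,0,0,1]'

```text
time: 13.8
tool_pos: [0.4845, -0.3645, 0.1151]
ee_rot: [-3.139, -0.002, 1.468]
wrist_force: [-0.5, -0.5, -0.9]
width: 0.0157
```

```bash
python3 - <<'E'
from h import *
s=snap('wrist','w14.png'); o=s['obs']; print(o['time'],o['tool_pos'],o['ee_rot'],o['joint_positions'].round(3),o['width'],o['wrist_force'])
s=snap('scene','s14.png'); cv2.imwrite('pics/z14.png',cv2.resize(s['pixels'][85:195,180:290,::-1],None,fx=5,fy=5,interpolation=cv2.INTER_CUBIC))
E
```

```text
13.8 [ 0.48446178 -0.36451952  0.11514693] [-3.13915388e+00 -1.88395706e-03  1.46804659e+00] [-0.739  0.24   1.347  0.     1.558 -0.636] 0.015736490211975693 [-0.46716232 -0.51547992 -0.93772659]
```

View pics/z14.png

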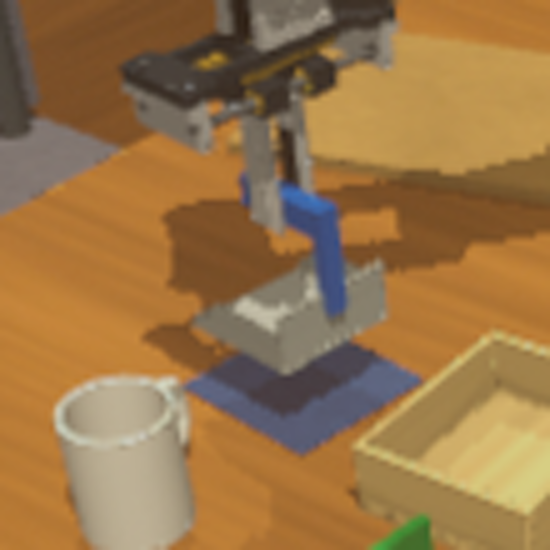

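```bash
cat >> h.py <<'E'
G_T=np.array([-.0024,0,-.030])   # scoop_grip in tool frame
def pan_pt(x,y,z,th):
    X=np.cos(th)*XP+np.sin(th)*np.array([0,0,1]); Z=-np.sin(th)*XP+np.cos(th)*np.array([0,0,1])
    return H+x*X+y*YP+z*Z
def scoop_pose(grip,pitch,yaw=1.716):
    """tool pose so that scoop grip is at 'grip'; pitch>0 mouth down (back up), scoop x axis heading yaw"""
    sx=np.array([np.cos(yaw)*np.cos(pitch),np.sin(yaw)*np.cos(pitch),np.sin(pitch)])
    sz=np.array([-np.cos(yaw)*np.sin(pitch),-np.sin(yaw)*np.sin(pitch),np.cos(pitch)])
    tx=sx; tz=-sz; ty=np.cross(tz,tx); Rt=R.from_matrix(np.c_[tx,ty,tz])
    return np.array(grip)-Rt.apply(G_T),Rt
def in_pan(P,th):
    d=np.array(P)-H; X=np.cos(th)*XP+np.sin(th)*np.array([0,0,1]); Z=-np.sin(th)*XP+np.cos(th)*np.array([0,0,1])
    return np.array([d@X,d@YP,d@Z])
E
python3 - <<'E'
from h import *
np.set_printoptions(precision=4,suppress=True)
s=snap('top'); sc=snap('scene')
A=lambda p:(200+(p[0]+.5)/5.3-.5,180+(p[1]+.5)/5.3-.5)
C=lambda p:(290+(p[0]+.5)/5-.5,130+(p[1]+.5)/5-.5)
P1,e1=tri(s,A((145,185)),sc,C((506,300))); P2,e2=tri(s,A((180,453)),sc,C((588,138))); m=(P1+P2)/2
print(P1,P2,e1,e2,m); d=m-H; print('theta',np.arctan2(d[2],d@XP)-.2072,np.linalg.norm(d), d@YP)
w=[A((765,106)),A((790,350))]
th=.5
print('low rim pred', proj(s,[pan_pt(.002,.058,.08,th),pan_pt(.002,-.058,.08,th)]), w)
X=np.cos(th)*XP+np.sin(th)*np.array([0,0,1]); Z=-np.sin(th)*XP+np.cos(th)*np.array([0,0,1])
for q in [(650,172),(682,250),(608,240),(636,320)]:
    p,dd=ray(s,*A(q)); t=((H+.022*Z-p)@Z)/(dd@Z); print('lump',in_pan(p+t*dd,th))
for k in [(.20,.05),(.20,.0)]:
    pos,Rt=scoop_pose(pan_pt(k[0],0,.004+.0975+k[1],th),th); print(pos)
pos,Rt=scoop_pose(pan_pt(.20,0,.004+.0975+.06,th),th)
o=robot.get_obs(); print(o['tool_pos'])
st=go([.4845,-.3645,.27],down(1.468),3,1)
st=go([.5,-.1,.30],down(1.716)*R.from_rotvec([0,0,0]),6,1,start=st)
st=go(pos,Rt,6,1,start=st)
E
```

```text
[0.538  0.2378 0.1836] [0.4241 0.2207 0.2139] 0.009327863273649236 0.0027156854772678956 [0.481  0.2293 0.1988]
theta 0.4642752649680664 0.2937599095957718 -0.0008047117077047555
low rim pred [[349.7927 245.3304]
 [342.9387 199.2802]] [(343.933962264151, 199.5943396226415), (348.6509433962264, 245.6320754716981)]
lump [ 0.0336 -0.0349  0.022 ]
lump [0.0221 0.005  0.022 ]
lump [ 0.0619 -0.0051  0.022 ]
lump [0.0531 0.035  0.022 ]
[0.4963 0.1197 0.2197]
[0.4928 0.1434 0.1758]
[ 0.4857 -0.3656  0.1167]
dist mm 153.3 turn deg 0.1 per row 51.1 mm 0.0 deg
0.03, -0.03, -5.11, 0.04, 0.03, 0.00, 1.00
0.03, -0.04, -5.11, 0.04, 0.03, 0.00, 1.00
0.03, -0.04, -5.11, 0.04, 0.03, 0.00, 1.00
dist mm 266.6 turn deg 14.2 per row 44.4 mm 2.4 deg
4.41, -0.20, -0.50, -0.00, 0.00, -2.37, 1.00
4.42, -0.01, -0.50, -0.00, 0.00, -2.37, 1.00
4.41, 0.17, -0.50, -0.00, 0.00, -2.37, 1.00
4.40, 0.35, -0.50, -0.00, 0.00, -2.37, 1.00
4.38, 0.53, -0.50, -0.00, 0.00, -2.37, 1.00
4.36, 0.71, -0.50, -0.00, 0.00, -2.37, 1.00
dist mm 226.6 turn deg 28.6 per row 37.8 mm 4.8 deg
3.55, 0.47, 1.19, 0.00, 4.77, 0.00, 1.00
3.44, 0.47, 1.48, 0.00, 4.77, 0.00, 1.00
3.31, 0.47, 1.77, 0.00, 4.77, 0.00, 1.00
3.15, 0.47, 2.03, 0.00, 4.77, 0.00, 1.00
2.97, 0.47, 2.29, 0.00, 4.77, 0.00, 1.00
2.77, 0.47, 2.53, 0.00, 4.77, 0.00, 1.00
```

Call:
arm_command --plan '[0,0,-5.1,0,0,0,1,0,0,-5.1,0,0,0,1,0,0,-5.1,0,0,0,1,4.4,-0.2,-0.5,0,0,-2.4,1,4.4,0,-0.5,0,0,-2.4,1,4.4,0.2,-0.5,0,0,-2.4,1,4.4,0.35,-0.5,0,0,-2.4,1,4.4,0.5,-0.5,0,0,-2.3,1]'

```text
time: 15.0
tool_pos: [0.4974, -0.1435, 0.292]
ee_rot: [-3.139, -0.001, 1.677]
wrist_force: [-0.3, 0.2, -1.8]
width: 0.0153
```

Call:
arm_command --plan '[4.4,0.7,-0.5,0,0,-2.3,1,3.6,0.5,1.2,0,4.8,0,1,3.4,0.5,1.5,0,4.8,0,1,3.3,0.5,1.8,0,4.8,0,1,3.1,0.5,2.0,0,4.8,0,1,3.0,0.5,2.3,0,4.8,0,1,2.8,0.5,2.5,0,4.8,0,1,0,0,0,0,0,0,1]'

```text
time: 16.0
tool_pos: [0.4974, 0.1153, 0.2237]
ee_rot: [-3.134, -0.504, 1.713]
wrist_force: [-0.1, 0.4, -0.3]
width: 0.0154
```

```bash
python3 - <<'E'
from h import *
np.set_printoptions(precision=4,suppress=True)
th=.505
o=robot.get_obs(); print(o['time'],o['tool_pos'],o['ee_rot'],o['joint_positions'].round(3),o['width'],o['wrist_force'])
T=T_tool(o); Rt=R.from_matrix(T[:3,:3]); g=T[:3,3]+Rt.apply(G_T); print('grip in pan',in_pan(g,th),'lip',in_pan(g+Rt.apply([-.052,0,.0975]),th),'tool x slope',T[2,0],np.arcsin(T[2,0]),'yaw',np.arctan2(T[1,0],T[0,0]))
s=snap('scene','s15.png');t=snap('top','t15.png');w=snap('wrist','w15.png')
a=cv2.resize(s['pixels'][90:240,290:490,::-1],(400,300),interpolation=cv2.INTER_CUBIC); b=cv2.resize(t['pixels'][160:310,190:390,::-1],(400,300),interpolation=cv2.INTER_CUBIC)
cv2.imwrite('pics/z15.png',np.hstack([a,b]))
E
```

```text
16.0 [0.4974 0.1153 0.2237] [-3.1339 -0.504   1.7129] [-0.219  0.042  1.444  0.483  1.825 -0.28 ] 0.015446349397554238 [-0.0656  0.3656 -0.2757]
grip in pan [ 0.1987 -0.0006  0.1562] lip [0.1466 0.0001 0.0587] tool x slope 0.4829267914547238 0.5039940243459419 yaw 1.712943642448368
```

View pics/z15.png

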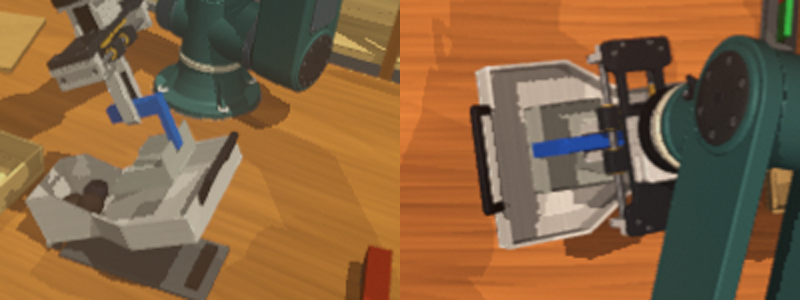

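View pics/w15.png

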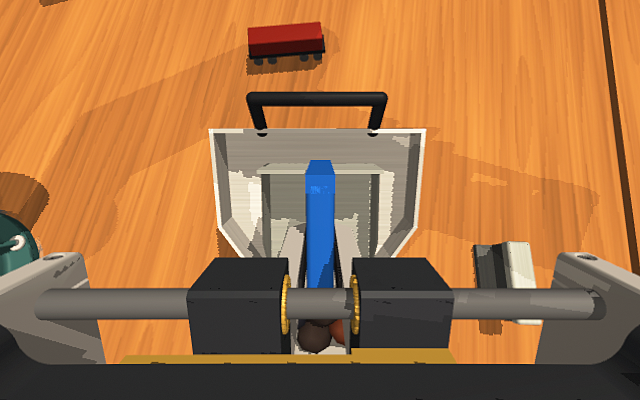

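Call:
arm_command --plan '[0,0,1.5,0,1.5,0,1,0,0,1.5,0,1.5,0,1,0,0,1.2,0,0,0,1,0,0,0.5,0,0,0,1,0,0,0,0,0,0,1]'

```text
time: 16.77
tool_pos: [0.4954, 0.1387, 0.1864]
ee_rot: [-3.141, -0.555, 1.716]
wrist_force: [-0.3, -0.2, -0.9]
width: 0.0159
```

```bash
cat >> h.py <<'E'
def st(th=.505,pr=True):
    o=robot.get_obs(); T=T_tool(o); Rt=R.from_matrix(T[:3,:3]); g=T[:3,3]+Rt.apply(G_T)
    np.set_printoptions(precision=4,suppress=True)
    print('t',o['time'],'tcp',o['tool_pos'],'w',o['width'].round(4),'F',o['wrist_force'].round(2),'q',o['joint_positions'].round(2))
    print('grip',in_pan(g,th),'lip',in_pan(g+Rt.apply([-.052,0,.0975]),th),'back',in_pan(g+Rt.apply([.045,0,.0975]),th),'pitch',round(np.arcsin(T[2,0]),3),'yaw',round(np.arctan2(T[1,0],T[0,0]),3))
def pic(n):
    s=snap('scene');t=snap('top')
    a=cv2.resize(s['pixels'][90:240,290:440,::-1],(400,400),interpolation=cv2.INTER_CUBIC); b=cv2.resize(t['pixels'][175:295,250:370,::-1],(400,400),interpolation=cv2.INTER_CUBIC)
    cv2.imwrite('pics/'+n,np.hstack([a,b]))
E
python3 -c "
from h import *
st(); pic('z16.png')"
```

```text
Traceback (most recent call last):
  File "h.py", line 60, in st
    print('t',o['time'],'tcp',o['tool_pos'],'w',o['width'].round(4),'F',o['wrist_force'].round(2),'q',o['joint_positions'].round(2))
                                                ^^^^^^^^^^^^^^^^
AttributeError: 'float' object has no attribute 'round'
```

```bash
sed -i "s/o\['width'\].round(4)/round(o['width'],4)/" h.py; python3 -c "
from h import *
st(); pic('z16.png')"
```

```text
t 16.775 tcp [0.4954 0.1387 0.1864] w 0.0159 F [-0.32 -0.25 -0.92] q [-0.21  0.05  1.52  0.53  1.75 -0.31]
grip [ 0.1996 -0.0019  0.112 ] lip [ 0.1525 -0.0018  0.0121] back [ 0.2494 -0.0018  0.0169] pitch 0.555 yaw 1.716
```

View pics/z16.png

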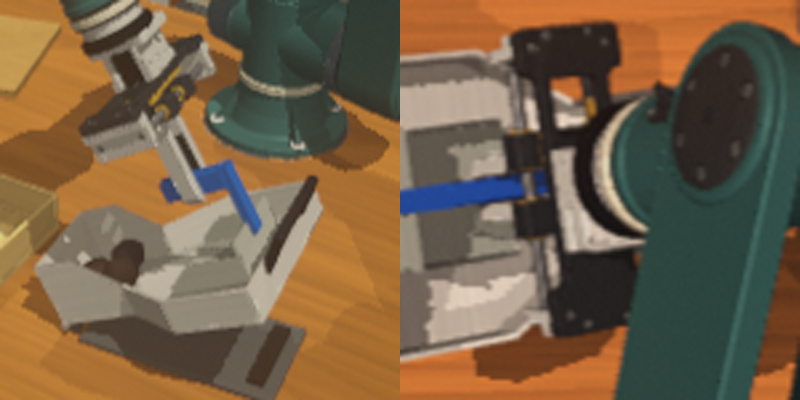

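Call:
arm_command --plan '[-1.3,0,0.15,0,0,0,1,-1.3,0,0.15,0,0,0,1,-1.3,0,0.1,0,0,0,1,-1.3,0,0.1,0,0,0,1,0,0,0,0,0,0,1]'

```text
time: 17.5
tool_pos: [0.5014, 0.0964, 0.1539]
ee_rot: [-3.139, -0.556, 1.713]
wrist_force: [0.1, 0.1, -1.9]
width: 0.0155
```

```bash
python3 -c "
from h import *
st(); pic('z17.png')"
```

```text
t 17.5 tcp [0.5014 0.0964 0.1539] w 0.0155 F [ 0.14  0.06 -1.89] q [-0.28  0.1   1.54  0.51  1.73 -0.4 ]
grip [ 0.1465 -0.0017  0.1043] lip [ 0.0995 -0.0015  0.0043] back [ 0.1963 -0.0018  0.0092] pitch 0.556 yaw 1.713
```

View pics/z17.png

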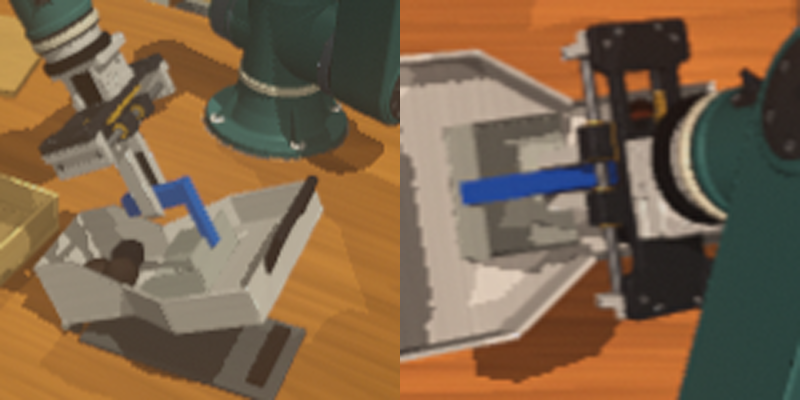

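Call:
arm_command --plan '[-1.0,0,-0.04,0,0,0,1,-1.0,0,-0.03,0,0,0,1,-1.0,0,-0.03,0,0,0,1,-1.0,0,-0.03,0,0,0,1,-1.0,0,-0.03,0,0,0,1,0,0,0,0,0,0,1]'

```text
time: 18.35
tool_pos: [0.508, 0.0531, 0.1289]
ee_rot: [-3.14, -0.554, 1.714]
wrist_force: [-0.5, 0.8, -2.6]
width: 0.0158
```

```bash
python3 -c "
from h import *
st(); pic('z18.png'); snap('wrist','w18.png')"
```

```text
t 18.35 tcp [0.508  0.0531 0.1289] w 0.0158 F [-0.55  0.79 -2.64] q [-0.35  0.15  1.54  0.49  1.72 -0.49]
grip [ 0.096  -0.0019  0.1036] lip [ 0.0489 -0.0019  0.0037] back [ 0.1457 -0.0021  0.0084] pitch 0.554 yaw 1.714
```

View pics/z18.png

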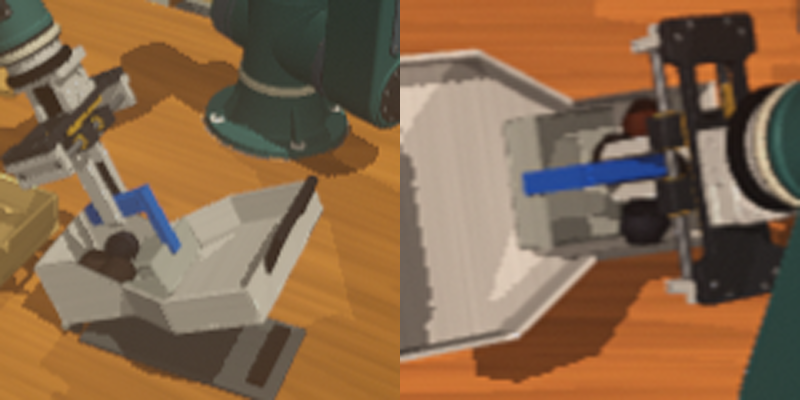

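View pics/w18.png

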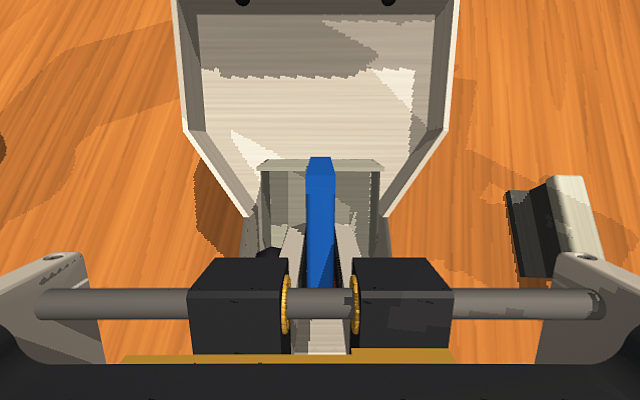

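Call:
arm_command --plan '[-0.8,0,-0.02,0,0,0,1,-0.8,0,-0.02,0,0,0,1,-0.8,0,-0.03,0,0,0,1,-0.8,0,-0.03,0,0,0,1,-0.7,0,-0.03,0,0,0,1,0,0,0,0,0,0,1]'

```text
time: 19.25
tool_pos: [0.5133, 0.0199, 0.1099]
ee_rot: [3.141, -0.553, 1.715]
wrist_force: [2.0, 2.2, -3.1]
width: 0.0154
```

```bash
python3 -c "
from h import *
st(); pic('z19.png')"
```

```text
t 19.25 tcp [0.5133 0.0199 0.1099] w 0.0154 F [ 2.02  2.17 -3.05] q [-0.4   0.19  1.53  0.47  1.72 -0.55]
grip [ 0.0574 -0.0023  0.1032] lip [ 0.0102 -0.0023  0.0033] back [ 0.1071 -0.0025  0.008 ] pitch 0.553 yaw 1.715
```

View pics/z19.png

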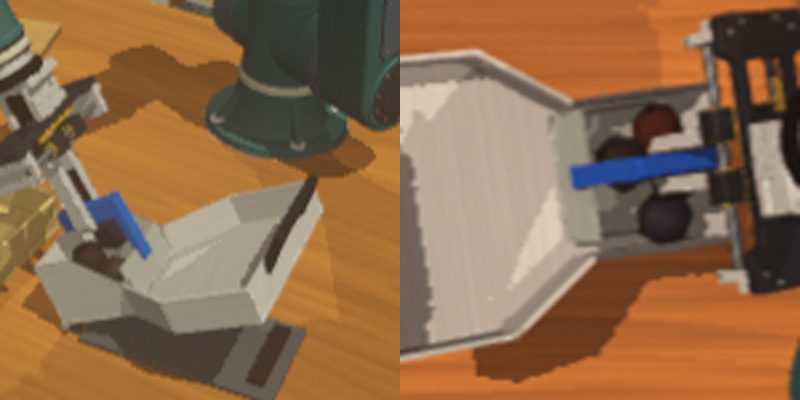

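```bash
cat >> h.py <<'E'
def rows(poses,g=1,start=None):
    """row deltas through list of (pos,R)"""
    o=robot.get_obs(); p0,R0=(np.array(o['tool_pos']),R.from_euler('xyz',o['ee_rot'])) if start is None else start
    for p,Rt in poses:
        d=R0.inv().apply(np.array(p)-p0)*100; rv=np.degrees((R0.inv()*Rt).as_rotvec()); print(', '.join('%.2f'%v for v in np.r_[d,rv,g])); p0,R0=np.array(p),Rt
    return p0,R0
def by_back(xb,zb,pitch,th,y=-.0023,yaw=1.715):
    """scoop back-bottom edge at pan (xb,zb), world pitch"""
    e=pan_pt(xb,y,zb,th); _,Rt=scoop_pose(e,pitch,yaw); return e-Rt.apply(np.array([.045,0,.0975])+G_T),Rt
E
python3 - <<'E'
from h import *
th=.505; P=[]
x0=.007
for i,a in enumerate(np.linspace(0,.85,9)[1:]):
    pitch=.553-a; al=pitch-th  # relative to pan; negative = mouth up
    lift=.004+.012*max(0,i-3)/4
    xb=x0+.097*np.cos(al); zb=.004+lift+ max(0,.097*np.sin(al))
    P.append(by_back(xb,zb,pitch,th))
e=rows(P); print(e[0],e[1].as_euler('xyz'))
E
```

```text
0.39, 0.03, -0.44, -0.04, -6.11, -0.01, 1.00
0.63, 0.00, -0.41, 0.00, -6.09, 0.00, 1.00
0.52, 0.00, -0.38, -0.00, -6.09, -0.00, 1.00
0.42, 0.00, -0.33, 0.00, -6.09, -0.00, 1.00
0.23, 0.00, -0.53, 0.00, -6.09, 0.00, 1.00
0.13, 0.00, -0.43, -0.00, -6.09, -0.00, 1.00
0.06, 0.00, -0.32, 0.00, -6.09, -0.00, 1.00
0.01, 0.00, -0.19, 0.00, -6.09, 0.00, 1.00
[0.5108469  0.03605707 0.1465305 ] [3.14159265 0.297      1.715     ]
```

Call:
arm_command --plan '[-0.3,0,0,0,0,0,1,0.5,0,-0.45,0,-6,0,1,0.6,0,-0.4,0,-6,0,1,0.5,0,-0.4,0,-6,0,1,0.4,0,-0.35,0,-6,0,1]'

```text
time: 19.98
tool_pos: [0.5108, 0.0294, 0.1315]
ee_rot: [-3.141, -0.132, 1.715]
wrist_force: [0.8, 0.5, -4.2]
width: 0.0155
```

```bash
python3 -c "
from h import *
st(); pic('z20.png')"
```

```text
t 19.975 tcp [0.5108 0.0294 0.1315] w 0.0155 F [ 0.82  0.49 -4.17] q [-0.14  0.04  1.55  0.13  1.59 -0.29]
grip [ 0.089  -0.0013  0.1164] lip [ 0.0051 -0.0012  0.0446] back [ 0.0954 -0.0013  0.0092] pitch 0.132 yaw 1.715
```

View pics/z20.png

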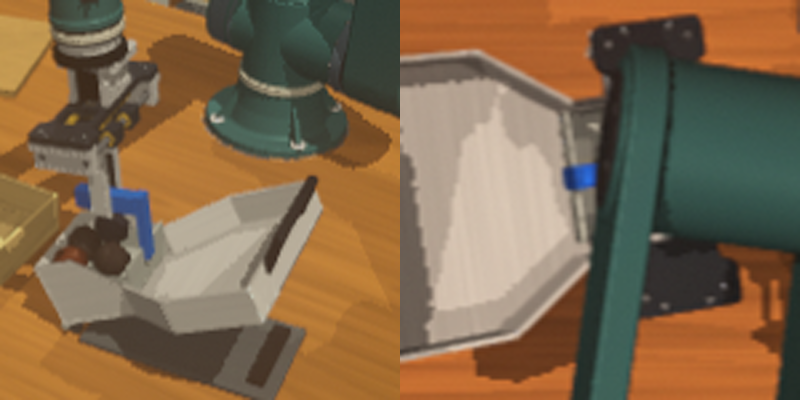

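Call:
arm_command --plan '[0.25,0,-0.5,0,-6,0,1,0.15,0,-0.45,0,-6,0,1,0.1,0,-0.5,0,-6,0,1,0.1,0,-0.8,0,-6,0,1,0,0,0,0,0,0,1]'

```text
time: 20.7
tool_pos: [0.5097, 0.0381, 0.1526]
ee_rot: [-3.138, 0.28, 1.719]
wrist_force: [0.1, 0.1, -3.8]
width: 0.0159
```

```bash
python3 -c "
from h import *
st(); pic('z21.png');snap('wrist','w21.png')"
```

```text
t 20.7 tcp [0.5097 0.0381 0.1526] w 0.0159 F [ 0.09  0.14 -3.81] q [ 0.16  0.03  1.54 -0.28  1.58  0.01]
grip [ 0.1177 -0.0015  0.1247] lip [ 0.012  -0.0014  0.0925] back [ 0.0806 -0.0011  0.0239] pitch -0.28 yaw 1.719
```

View pics/z21.png

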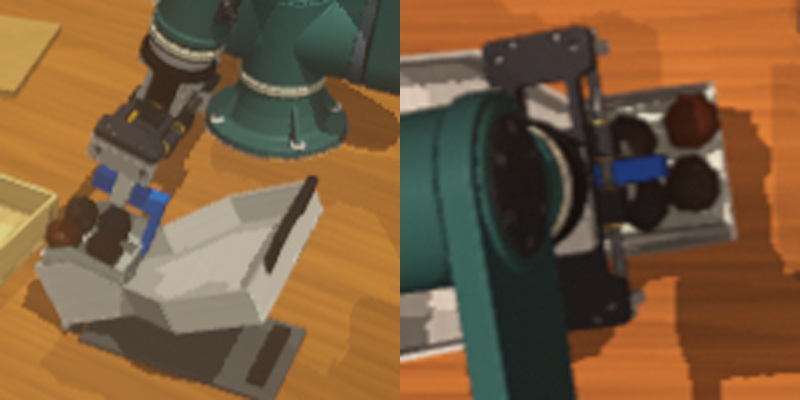

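All four lumps sit 2×2 in the bowl, and the wrist load of 3.8 N matches scoop plus four lumps. I'll lift.

Call:
arm_command --plan '[-0.5,0,-1.6,0,0,0,1,-0.6,0,-2.0,0,0,0,1,-0.6,0,-2.0,0,0,0,1,-0.6,0,-2.0,0,0,0,1,-0.6,0,-2.0,0,0,0,1,-0.5,0,-1.6,0,0,0,1,0,0,0,0,0,0,1]'

```text
time: 21.72
tool_pos: [0.5115, 0.0352, 0.2734]
ee_rot: [3.137, 0.283, 1.714]
wrist_force: [0.2, -0.4, -4.8]
width: 0.0161
```

```bash
python3 - <<'E'
from h import *
st(); s=snap('scene','s22.png'); t=snap('top','t22.png')
a=cv2.resize(s['pixels'][80:240,230:430,::-1],(400,320),interpolation=cv2.INTER_CUBIC); b=cv2.resize(t['pixels'][175:295,300:450,::-1],(400,320),interpolation=cv2.INTER_CUBIC)
cv2.imwrite('pics/z22.png',np.hstack([a,b]))
# crate
B=lambda p:p
E
```

```text
t 21.725 tcp [0.5115 0.0352 0.2734] w 0.0161 F [ 0.21 -0.41 -4.85] q [ 0.16  0.    1.33 -0.29  1.8  -0.06]
grip [ 0.1735 -0.0027  0.2319] lip [ 0.0677 -0.0029  0.1999] back [ 0.1361 -0.0032  0.1312] pitch -0.283 yaw 1.714
```

View pics/z22.png

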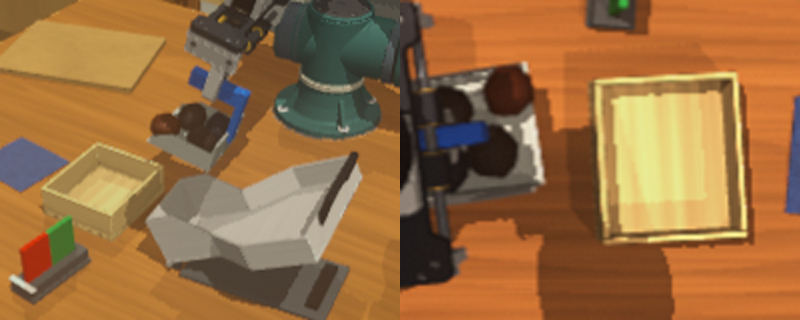

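```bash
cat >> h.py <<'E'
def by_lip(lip,pitch,yaw):
    _,Rt=scoop_pose(lip,pitch,yaw); return np.array(lip)-Rt.apply(np.array([-.052,0,.0975])+G_T),Rt
E
python3 - <<'E'
from h import *
P=[]
# transit
o=robot.get_obs(); T=T_tool(o); lip0=T[:3,3]+T[:3,:3]@(G_T+[-.052,0,.0975]); print('lip0',lip0)
for k in range(1,6):
    f=k/5; P.append(by_lip(lip0+(np.array([.486,-.12,.20])-lip0)*f,-.28,1.715-.095*f))
e=rows(P); print()
P=[]
for k in range(1,13):
    f=k/12; P.append(by_lip([.486,-.125,max(.085,.20-.115*min(1,k/8))],-.28+1.23*f,1.62))
rows(P,start=e)
E
```

```text
lip0 [ 0.52069873 -0.03485055  0.22092863]
-1.42, -0.80, 0.83, 0.28, 0.13, 1.08, 1.00
-1.43, -0.77, 0.85, 0.30, 0.00, 1.05, 1.00
-1.44, -0.74, 0.85, 0.30, -0.00, 1.05, 1.00
-1.46, -0.70, 0.85, 0.30, 0.00, 1.05, 1.00
-1.47, -0.67, 0.86, 0.30, 0.00, 1.05, 1.00

-0.80, -0.02, 1.00, 0.00, 5.87, 0.00, 1.00
-0.47, -0.00, 0.89, 0.00, 5.87, -0.00, 1.00
-0.61, -0.00, 0.91, 0.00, 5.87, -0.00, 1.00
-0.76, -0.00, 0.92, -0.00, 5.87, 0.00, 1.00
-0.91, -0.00, 0.90, 0.00, 5.87, 0.00, 1.00
-1.05, 0.00, 0.88, 0.00, 5.87, -0.00, 1.00
-1.19, -0.00, 0.84, 0.00, 5.87, -0.00, 1.00
-1.33, 0.00, 0.78, -0.00, 5.87, 0.00, 1.00
-0.72, -0.00, -0.52, -0.00, 5.87, -0.00, 1.00
-0.72, -0.00, -0.52, 0.00, 5.87, -0.00, 1.00
-0.72, -0.00, -0.52, -0.00, 5.87, 0.00, 1.00
-0.72, 0.00, -0.52, -0.00, 5.87, 0.00, 1.00
```

Call:
arm_command --plan '[-1.4,-0.8,0.85,0.3,0,1,1,-1.4,-0.8,0.85,0.3,0,1,1,-1.4,-0.7,0.85,0.3,0,1,1,-1.5,-0.7,0.85,0.3,0,1,1,-1.5,-0.7,0.85,0.3,0,1,1,-0.8,0,1.0,0,6,0,1,-0.5,0,0.9,0,6,0,1,-0.6,0,0.9,0,6,0,1]'

```text
time: 22.82
tool_pos: [0.4837, -0.0738, 0.2266]
ee_rot: [3.141, -0.033, 1.624]
wrist_force: [-0.1, 0.2, -4.6]
width: 0.0159
```

```bash
python3 - <<'E'
from h import *
st(); o=robot.get_obs(); T=T_tool(o); lip0=T[:3,3]+T[:3,:3]@(G_T+[-.052,0,.0975]); print('lip0',lip0)
s=snap('scene','s23.png'); t=snap('top','t23.png')
a=cv2.resize(s['pixels'][80:240,230:430,::-1],(400,320),interpolation=cv2.INTER_CUBIC); b=cv2.resize(t['pixels'][175:295,300:450,::-1],(400,320),interpolation=cv2.INTER_CUBIC)
cv2.imwrite('pics/z23.png',np.hstack([a,b]))
E
```

```text
t 22.825 tcp [ 0.4837 -0.0738  0.2266] w 0.0159 F [-0.06  0.21 -4.61] q [-0.29 -0.05  1.44  0.03  1.76 -0.34]
grip [0.0519 0.0409 0.2461] lip [-0.0385  0.0453  0.1828] back [0.0475 0.0364 0.1389] pitch 0.033 yaw 1.624
lip0 [ 0.4865 -0.1258  0.1573]
```

View pics/z23.png

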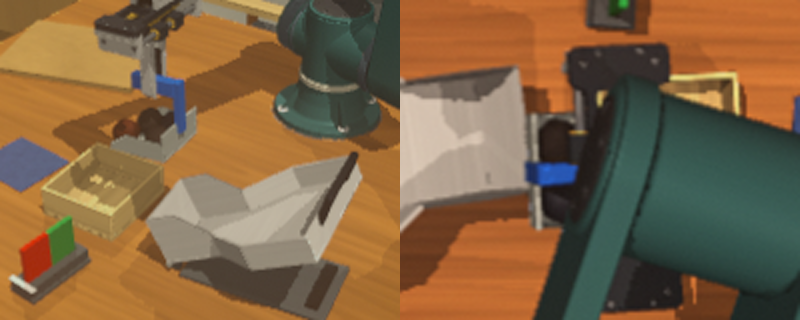

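Call:
arm_command --plan '[-0.2,0,1.8,0,1,0,1,-0.2,0,1.8,0,1,0,1,-0.2,0,1.8,0,1,0,1,-0.2,0,1.2,0,1,0,1,-0.7,0,-0.5,0,6,0,1,-0.7,0,-0.5,0,6,0,1,-0.7,0,-0.5,0,6,0,1,0,0,0,0,0,0,1]'

```text
time: 23.92
tool_pos: [0.4854, -0.1023, 0.169]
ee_rot: [-3.139, -0.415, 1.62]
wrist_force: [-0.2, -1.0, -1.3]
width: 0.0158
```

```bash
cat > pc.py <<'E'
from h import *
import sys
st(); o=robot.get_obs(); T=T_tool(o); lip0=T[:3,3]+T[:3,:3]@(G_T+[-.052,0,.0975]); print('lip0',lip0)
s=snap('scene'); t=snap('top')
a=cv2.resize(s['pixels'][80:240,230:430,::-1],(400,320),interpolation=cv2.INTER_CUBIC); b=cv2.resize(t['pixels'][175:295,350:500,::-1],(400,320),interpolation=cv2.INTER_CUBIC)
cv2.imwrite('pics/'+sys.argv[1],np.hstack([a,b]))
E
python3 pc.py z24.png
```

```text
t 23.925 tcp [ 0.4854 -0.1023  0.169 ] w 0.0158 F [-0.24 -1.01 -1.32] q [-0.57  0.11  1.45  0.34  1.82 -0.58]
grip [-0.0121  0.0443  0.2117] lip [-0.0725  0.0453  0.1192] back [0.0237 0.0368 0.1108] pitch 0.415 yaw 1.62
lip0 [ 0.4863 -0.1248  0.0853]
```

View pics/z24.png

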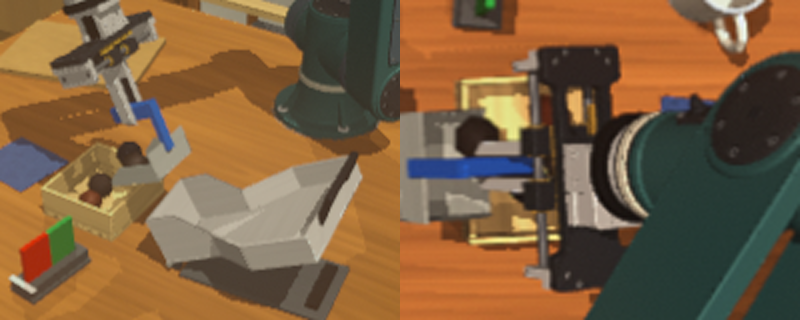

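Call:
arm_command --plan '[-0.7,0,-0.5,0,6,0,1,-0.7,0,-0.5,0,6,0,1,-0.7,0,-0.5,0,6,0,1,0,0,0,0,0,0,1,0,0,0,0,0,0,1]'

```text
time: 24.65
tool_pos: [0.4871, -0.1249, 0.1738]
ee_rot: [3.141, -0.727, 1.627]
wrist_force: [-0.1, 0.8, -1.7]
width: 0.016
```

```bash
python3 pc.py z25.png
```

```text
t 24.65 tcp [ 0.4871 -0.1249  0.1738] w 0.016 F [-0.13  0.77 -1.7 ] q [-0.72  0.29  1.36  0.55  2.   -0.68]
grip [-0.0387  0.0465  0.2255] lip [-0.068   0.0441  0.119 ] back [0.0263 0.0377 0.1405] pitch 0.727 yaw 1.627
lip0 [ 0.4869 -0.1207  0.0872]
```

View pics/z25.png

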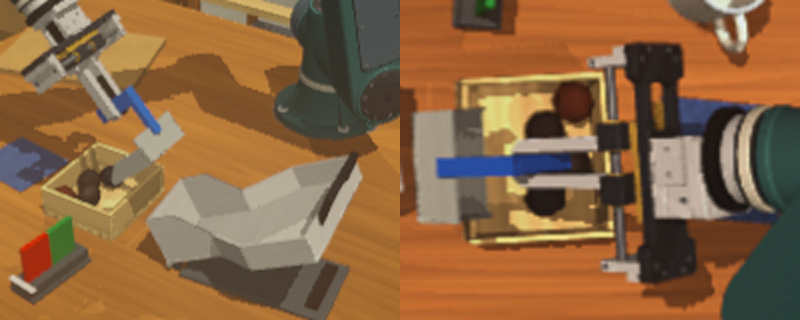

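```bash
python3 - <<'E'
from h import *
o=robot.get_obs(); p0=o['tool_pos']
pos1,R1=scoop_pose([.4855,-.25,.30],.2,1.56)
pos2,R2=scoop_pose([.4855,-.370,.24],0,1.472)
P=[]
_,Rc=scoop_pose([0,0,0],.727,1.627)
st0=(p0,R.from_euler('xyz',o['ee_rot']))
st1=go(p0+[0,0.0,.10],st0[1],2,1,st0)
st2=go(pos1,R1,5,1,st1); st3=go(pos2,R2,3,1,st2)
E
```

```text
dist mm 100.0 turn deg 0.0 per row 50.0 mm 0.0 deg
3.32, 0.01, -3.74, 0.00, 0.00, 0.00, 1.00
3.32, 0.01, -3.74, 0.00, 0.00, 0.00, 1.00
dist mm 117.0 turn deg 30.4 per row 23.4 mm 6.1 deg
-1.78, -0.16, -1.50, -0.33, -6.04, 0.70, 1.00
-1.93, -0.13, -1.31, -0.33, -6.04, 0.70, 1.00
-2.06, -0.10, -1.10, -0.33, -6.04, 0.70, 1.00
-2.17, -0.07, -0.88, -0.33, -6.04, 0.70, 1.00
-2.25, -0.04, -0.64, -0.33, -6.04, 0.70, 1.00
dist mm 140.0 turn deg 12.5 per row 46.7 mm 4.2 deg
-4.52, 0.05, 1.16, -0.17, -3.82, 1.68, 1.00
-4.43, 0.18, 1.46, -0.17, -3.82, 1.68, 1.00
-4.31, 0.30, 1.75, -0.17, -3.82, 1.68, 1.00
```

Call:
arm_command --plan '[3.3,0,-3.7,0,0,0,1,3.3,0,-3.7,0,0,0,1,-1.8,-0.15,-1.5,-0.3,-6,0.7,1,-1.9,-0.15,-1.3,-0.3,-6,0.7,1,-2.1,-0.1,-1.1,-0.3,-6,0.7,1,-2.2,-0.1,-0.9,-0.3,-6,0.7,1,-2.2,0,-0.6,-0.3,-6,0.7,1,-4.5,0,1.2,-0.2,-3.8,1.7,1]'

```text
time: 25.75
tool_pos: [0.486, -0.2832, 0.2519]
ee_rot: [3.14, -0.132, 1.533]
wrist_force: [0.1, 0.0, -1.3]
width: 0.0154
```

Call:
arm_command --plan '[-4.4,0.2,1.5,-0.2,-3.8,1.7,1,-4.3,0.3,1.8,-0.2,-3.8,1.7,1,0,0,0,0,0,0,1,0,0,0,0,0,0,1]'

```text
time: 26.25
tool_pos: [0.485, -0.3662, 0.2065]
ee_rot: [-3.139, -0.007, 1.471]
wrist_force: [0.1, -0.4, -1.1]
width: 0.0157
```

```bash
python3 pc.py z26.png; python3 - <<'E'
from h import *
t=snap('top','t26.png'); cv2.imwrite('pics/z26b.png',cv2.resize(t['pixels'][180:290,200:360,::-1],None,fx=5,fy=5,interpolation=cv2.INTER_CUBIC))
E
```

```text
t 26.25 tcp [ 0.485  -0.3662  0.2065] w 0.0157 F [ 0.06 -0.4  -1.09] q [-0.74  0.22  1.19  0.    1.74 -0.64]
grip [-0.2104  0.0822  0.3683] lip [-0.3013  0.0949  0.3067] back [-0.2187  0.0714  0.2617] pitch 0.007 yaw 1.471
lip0 [ 0.4795 -0.4199  0.1386]
```

View pics/z26.png

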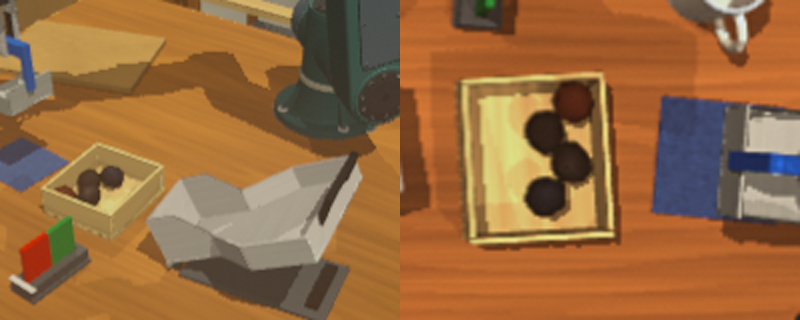

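View pics/z26b.png

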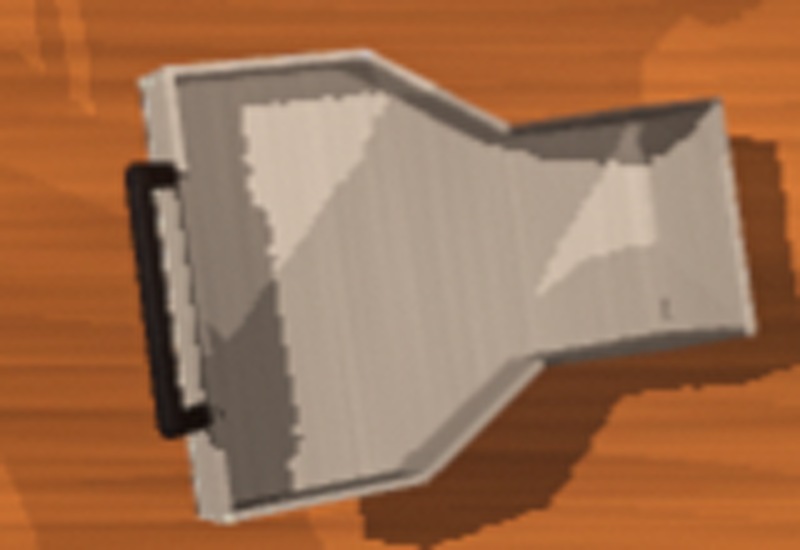

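All four lumps are in the crate and the pan is empty, still tilted. Now I'll set the scoop down on its pad.

Call:
arm_command --plan '[-0.2,0,4.0,0,-0.4,0,1,-0.2,0,4.0,0,0,0,1,0,0,3.0,0,0,0,1,0,0,1.5,0,0,0,1,0,0,0.5,0,0,0,1,0,0,0.2,0,0,0,1,0,0,0,0,0,0,1,0,0,0,0,0,0,1]'

```text
time: 27.4
tool_pos: [0.4841, -0.3718, 0.0743]
ee_rot: [-3.139, 0.002, 1.47]
wrist_force: [0.5, 0.8, -1.3]
width: 0.0156
```

```bash
python3 - <<'E'
from h import *
st(); s=snap('scene'); cv2.imwrite('pics/z27.png',cv2.resize(s['pixels'][95:205,180:290,::-1],None,fx=5,fy=5,interpolation=cv2.INTER_CUBIC))
E
```

```text
t 27.4 tcp [ 0.4841 -0.3718  0.0743] w 0.0156 F [ 0.51  0.84 -1.28] q [-0.75  0.27  1.39 -0.    1.48 -0.64]
grip [-0.2789  0.0839  0.2551] lip [-0.3703  0.0968  0.1943] back [-0.288   0.0731  0.1486] pitch -0.002 yaw 1.47
```

View pics/z27.png

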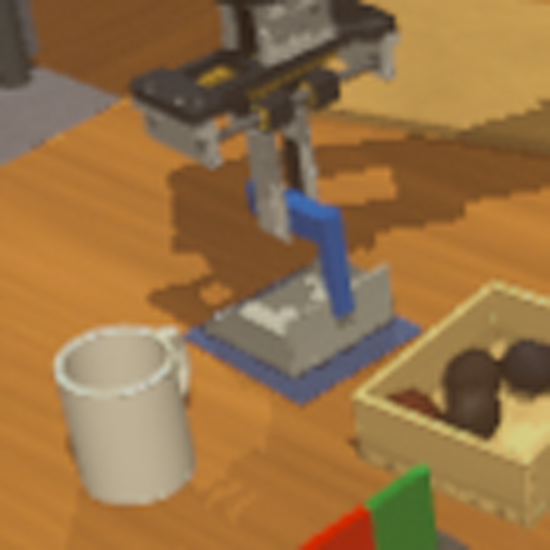

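Still about 3 mm above the pad. I'll go slowly to contact and then release.

Call:
arm_command --plan '[0,0,0.2,0,0,0,1,0,0,0.1,0,0,0,1,0,0,0,0,0,0,1,0,0,0,0,0,0,1]'

```text
time: 27.95
tool_pos: [0.4839, -0.3715, 0.0711]
ee_rot: [-3.139, 0.001, 1.47]
wrist_force: [-0.7, 1.1, 4.8]
width: 0.0157
```

Call:
arm_command --plan '[0,0,0,0,0,0,0.6,0,0,0,0,0,0,0.5,0,0,0,0,0,0,0.5,0,0,-3,0,0,0,0.5,0,0,-5,0,0,0,0.5,0,0,-6,0,0,0,0.5,0,0,-6,0,0,0,0.5]'

```text
time: 28.82
tool_pos: [0.4841, -0.3711, 0.2715]
ee_rot: [-3.137, 0.001, 1.47]
wrist_force: [1.3, -0.2, -0.6]
width: 0.047
```

```bash
python3 - <<'E'
from h import *
o=robot.get_obs(); print(o['time'],o['tool_pos'],o['ee_rot'],o['width'])
t=snap('top','t28.png'); s=snap('scene')
b=cv2.resize(t['pixels'][195:285,430:520,::-1],(400,400),interpolation=cv2.INTER_CUBIC)
a=cv2.resize(s['pixels'][95:205,180:290,::-1],(400,400),interpolation=cv2.INTER_CUBIC)
cv2.imwrite('pics/z28.png',np.hstack([a,b]))
bp=bar(.505); print('bar',bp)
e=go([.41,-.06,.29],down(2.37),7,.5)
e=go([.4785,.2279,.275],down(3.287),7,.7,start=e)
E
```

```text
28.825 [ 0.48412063 -0.37107938  0.27150932] [-3.13726697e+00  5.16012951e-04  1.46973180e+00] 0.046958241172932104
bar [0.48051903 0.22732631 0.21296508]
dist mm 322.6 turn deg 51.6 per row 46.1 mm 7.4 deg
4.34, -1.54, -0.21, 0.03, 0.11, -7.37, 0.50
4.50, -0.97, -0.20, 0.03, 0.11, -7.37, 0.50
4.59, -0.38, -0.19, 0.03, 0.11, -7.37, 0.50
4.60, 0.21, -0.18, 0.03, 0.11, -7.37, 0.50
4.54, 0.80, -0.17, 0.03, 0.11, -7.37, 0.50
4.40, 1.37, -0.16, 0.03, 0.11, -7.37, 0.50
4.18, 1.92, -0.15, 0.03, 0.11, -7.37, 0.50
dist mm 296.3 turn deg 52.5 per row 42.3 mm 7.5 deg
2.17, 3.63, 0.21, 0.00, 0.00, -7.51, 0.70
1.67, 3.88, 0.21, 0.00, 0.00, -7.51, 0.70
1.15, 4.07, 0.21, 0.00, 0.00, -7.51, 0.70
0.61, 4.18, 0.21, 0.00, 0.00, -7.51, 0.70
0.06, 4.23, 0.21, 0.00, 0.00, -7.51, 0.70
-0.49, 4.20, 0.21, 0.00, 0.00, -7.51, 0.70
-1.04, 4.10, 0.21, 0.00, 0.00, -7.51, 0.70
```

View pics/z28.png

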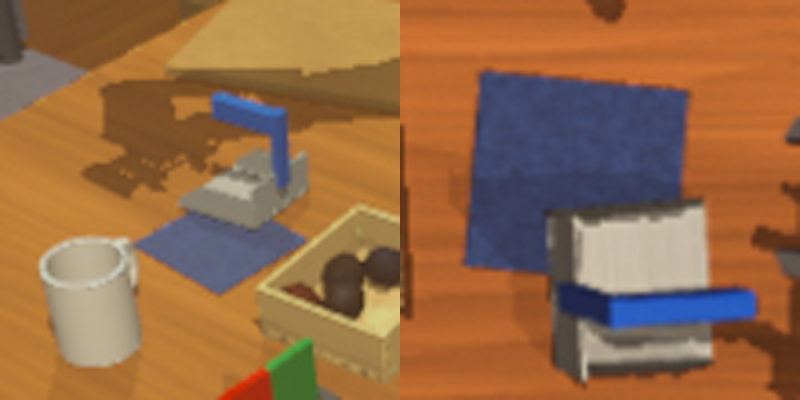

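The scoop has been knocked off its pad toward the robot (handle now near top-view (494,264)). I'll measure it and put it back before going on.

```bash
python3 - <<'E'
from h import *
np.set_printoptions(precision=4,suppress=True)
t=snap('top'); s=snap('scene')
cv2.imwrite('pics/z29.png',cv2.resize(t['pixels'][225:285,455:525,::-1],None,fx=9,fy=9,interpolation=cv2.INTER_CUBIC))
cv2.imwrite('pics/z29b.png',cv2.resize(s['pixels'][110:180,215:275,::-1],None,fx=8,fy=8,interpolation=cv2.INTER_CUBIC))
E
```

```text
(no output)
```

View pics/z29.png

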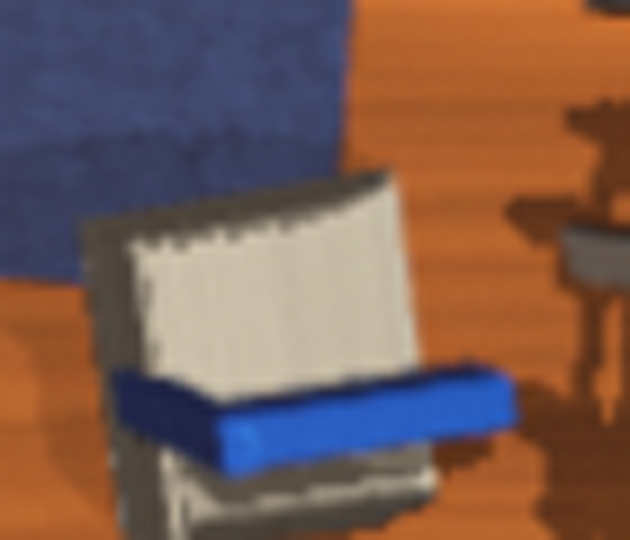

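View pics/z29b.png

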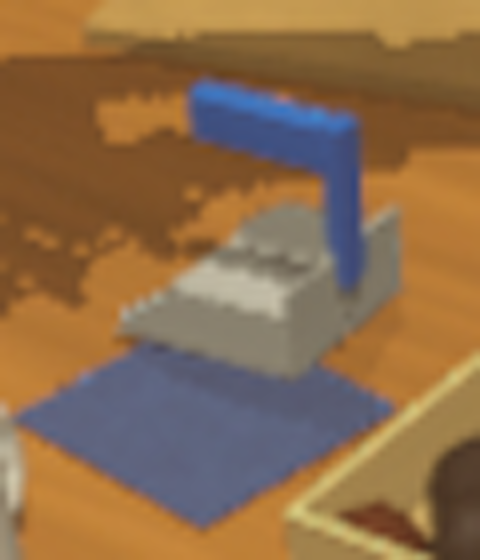

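```bash
python3 - <<'E'
from h import *
t=snap('top'); s=snap('scene')
for i in range(3): snap('top')
t=snap('top'); s=snap('scene')
cv2.imwrite('pics/z30.png',np.hstack([cv2.resize(t['pixels'][225:295,455:525,::-1],(400,400),interpolation=cv2.INTER_CUBIC),cv2.resize(s['pixels'][110:180,215:285,::-1],(400,400),interpolation=cv2.INTER_CUBIC)])); print(robot.get_obs()['time'])
E
```

```text
29.375
```

View pics/z30.png

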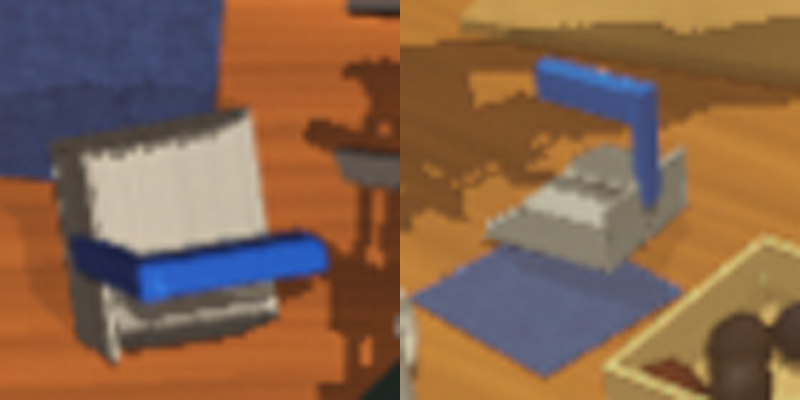

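```bash
python3 - <<'E'
from h import *
np.set_printoptions(precision=4,suppress=True)
s=snap('top');sc=snap('scene')
f=lambda p:(455+(p[0]+.5)/9-.5,225+(p[1]+.5)/9-.5)
for z in (.110,.114):
    a=onz(s,*f((514,398)),z); b=onz(s,*f((226,441)),z); d=(b-a)/np.linalg.norm(b-a)
    print('front',a,'back',b,np.linalg.norm(a-b),'yaw',np.arctan2(d[1],d[0]),'grip',a+.032*d,b-.048*d)
# bowl: sides top edges at z~.03, back wall top
l=[onz(s,*f(p),.010) for p in [(395,175),(437,485)]]; print('lipcorners',l,np.mean(l,0),np.linalg.norm(l[0]-l[1]))
# scene triang: front top end & back top end of the handle
g=lambda p:(215+(p[0]+.5)/8-.5,110+(p[1]+.5)/8-.5)
print(tri(s,f((514,398)),sc,g((200,88))),tri(s,f((226,441)),sc,g((342,125))))
o=robot.get_obs(); print(o['tool_pos'],o['ee_rot'])
E
```

```text
front [ 0.4046 -0.4387  0.11  ] back [ 0.3935 -0.3588  0.11  ] 0.0806748977793566 yaw 1.709017001337826 grip [ 0.4002 -0.407   0.11  ] [ 0.4001 -0.4063  0.11  ]
front [ 0.405  -0.4367  0.114 ] back [ 0.394  -0.3572  0.114 ] 0.08034629260644809 yaw 1.7090170013378256 grip [ 0.4006 -0.4051  0.114 ] [ 0.4006 -0.4047  0.114 ]
lipcorners [array([ 0.4603, -0.451 ,  0.01  ]), array([ 0.3676, -0.4625,  0.01  ])] [ 0.414  -0.4568  0.01  ] 0.09342362523695694
(array([ 0.4036, -0.4354,  0.1123]), np.float64(0.004738343638856136)) (array([ 0.3934, -0.3568,  0.1132]), np.float64(0.0016258037999019755))
[ 0.4841 -0.3711  0.2691] [-3.1363 -0.0002  1.4697]
```

```bash
python3 - <<'E'
from h import *
e=go([.4003,-.4055,.16],down(1.709),4,.5)
E
```

```text
dist mm 141.9 turn deg 13.7 per row 35.5 mm 3.4 deg
-1.07, -1.98, 2.74, -0.07, -0.01, -3.43, 0.50
-0.95, -2.05, 2.74, -0.07, -0.01, -3.43, 0.50
-0.82, -2.10, 2.73, -0.07, -0.01, -3.43, 0.50
-0.69, -2.15, 2.73, -0.07, -0.01, -3.43, 0.50
```

Call:
arm_command --plan '[-1.1,-2.0,2.7,0,0,-3.4,0.5,-0.95,-2.05,2.7,0,0,-3.4,0.5,-0.8,-2.1,2.7,0,0,-3.4,0.5,-0.7,-2.15,2.8,0,0,-3.5,0.5,0,0,0,0,0,0,0.5,0,0,0,0,0,0,0.5]'

```text
time: 30.22
tool_pos: [0.4012, -0.4061, 0.1628]
ee_rot: [-3.139, 0.001, 1.708]
wrist_force: [0.6, 0.4, -0.5]
width: 0.0469
```

```bash
python3 - <<'E'
from h import *
w=snap('wrist','w31.png'); o=w['obs']; print(o['time'],o['tool_pos'],o['ee_rot'],o['joint_positions'].round(2))
d=np.array([np.cos(1.709),np.sin(1.709),0]);c=np.array([.4003,-.406,.112]); print(proj(w,[c-.032*d,c+.048*d]))
go([.4003,-.4055,.0705],down(1.709),4,.5)
E
```

```text
30.225 [ 0.40123504 -0.40608462  0.1627594 ] [-3.13921661e+00  1.21359873e-03  1.70815161e+00] [-0.89  0.14  1.37 -0.    1.63 -1.03]
[[317.45774829 241.74762136]
 [317.28887605 153.23597536]]
dist mm 92.8 turn deg 0.2 per row 23.2 mm 0.0 deg
0.03, -0.02, 2.32, -0.03, 0.03, -0.00, 0.50
0.03, -0.03, 2.32, -0.03, 0.03, -0.00, 0.50
0.03, -0.03, 2.32, -0.03, 0.03, -0.00, 0.50
0.02, -0.03, 2.32, -0.03, 0.03, -0.00, 0.50
```

View pics/w31.png

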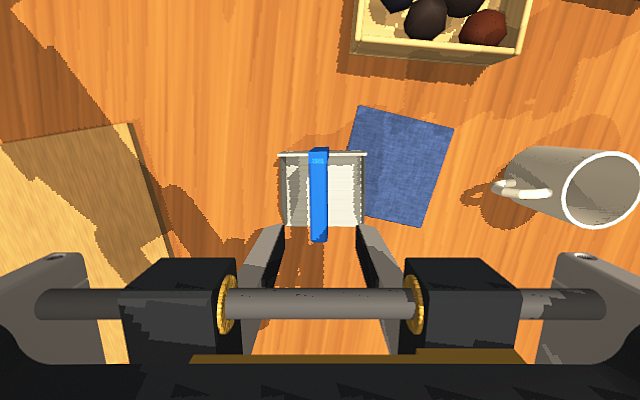

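The handle is centred at column 319, as predicted. I'll descend and grip.

Call:
arm_command --plan '[0.05,0,3.0,0,0,0,0.5,0,0,3.0,0,0,0,0.5,0,0,2.2,0,0,0,0.5,0,0,1.0,0,0,0,0.5,0,0,0,0,0,0,0.7,0,0,0,0,0,0,1,0,0,0,0,0,0,1,0,0,0,0,0,0,1]'

```text
time: 31.28
tool_pos: [0.4011, -0.4062, 0.0711]
ee_rot: [-3.141, 0.003, 1.709]
wrist_force: [1.3, 0.2, 2.8]
width: 0.0161
```

Call:
arm_command --plan '[0,0,0,0,0,0,1,0,0,0,0,0,0,1,0,0,-2,0,0,0,1,0,0,-3,0,0,0,1,0,0,-2,0,0,0,1,0,0,0,0,0,0,1]'

```text
time: 32.02
tool_pos: [0.4001, -0.4059, 0.1403]
ee_rot: [-3.138, 0.002, 1.709]
wrist_force: [-0.5, 0.6, -1.7]
width: 0.016
```

```bash
python3 - <<'E'
from h import *
w=snap('wrist','w32.png'); o=w['obs']; print(o['time'],o['tool_pos'],o['ee_rot'],o['width'],o['wrist_force'])
t=snap('top');s=snap('scene')
cv2.imwrite('pics/z32.png',np.hstack([cv2.resize(t['pixels'][195:295,425:525,::-1],(400,400),interpolation=cv2.INTER_CUBIC),cv2.resize(s['pixels'][85:185,205:305,::-1],(400,400),interpolation=cv2.INTER_CUBIC)]))
tgt,Rt=scoop_pose([.4855,-.3735,.16],0,1.472)
e=go(tgt,Rt,4,1)
E
```

```text
32.025 [ 0.40012939 -0.405946    0.14028266] [-3.13789043e+00  1.61001105e-03  1.70866175e+00] 0.016024187738680785 [-0.50401206  0.64458841 -1.72510806]
dist mm 93.0 turn deg 13.6 per row 23.3 mm 3.4 deg
0.53, 2.26, 0.17, -0.09, -0.03, 3.39, 1.00
0.66, 2.22, 0.18, -0.09, -0.03, 3.39, 1.00
0.79, 2.18, 0.18, -0.09, -0.03, 3.39, 1.00
0.92, 2.13, 0.18, -0.09, -0.03, 3.39, 1.00
```

View pics/z32.png

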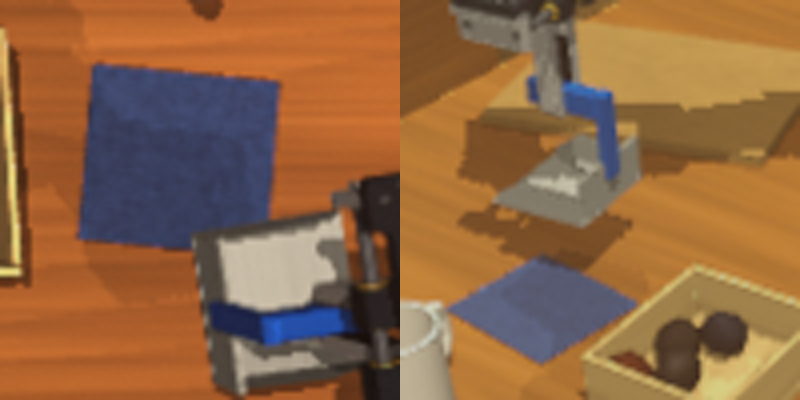

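Call:
arm_command --plan '[0.5,2.3,0,0,0,3.4,1,0.65,2.25,0,0,0,3.4,1,0.8,2.2,0,0,0,3.4,1,0.95,2.1,0,0,0,3.4,1,0,0,2.5,0,0,0,1,0,0,2.5,0,0,0,1,0,0,0.8,0,0,0,1,0,0,0,0,0,0,1]'

```text
time: 33.17
tool_pos: [0.4863, -0.3714, 0.0797]
ee_rot: [-3.135, -0.001, 1.471]
wrist_force: [0.0, -1.1, -0.7]
width: 0.0161
```

Call:
arm_command --plan '[0,0,0.3,0,0,0,1,0,0,0.2,0,0,0,1,0,0,0.1,0,0,0,1,0,0,0,0,0,0,1]'

```text
time: 33.67
tool_pos: [0.4871, -0.3721, 0.0753]
ee_rot: [-3.138, 0.001, 1.471]
wrist_force: [0.3, 0.6, -1.4]
width: 0.0156
```

Call:
arm_command --plan '[0,0,0.15,0,0,0,1,0,0,0,0,0,0,1,0,0,0.1,0,0,0,1,0,0,0,0,0,0,1]'

```text
time: 34.17
tool_pos: [0.487, -0.3719, 0.0725]
ee_rot: [-3.137, 0.001, 1.472]
wrist_force: [-0.2, 0.0, -1.6]
width: 0.0159
```

Call:
arm_command --plan '[0,0,0.1,0,0,0,1,0,0,0,0,0,0,1,0,0,0.1,0,0,0,1,0,0,0,0,0,0,1]'

```text
time: 34.67
tool_pos: [0.4873, -0.3725, 0.0721]
ee_rot: [-3.139, 0.002, 1.471]
wrist_force: [-2.0, 0.4, 4.8]
width: 0.016
```

```bash
python3 - <<'E'
from h import *
o=robot.get_obs(); print(o['time'],o['tool_pos'],o['ee_rot'],o['width'],o['wrist_force'])
t=snap('top');s=snap('scene')
cv2.imwrite('pics/z33.png',np.hstack([cv2.resize(t['pixels'][195:295,425:525,::-1],(400,400),interpolation=cv2.INTER_CUBIC),cv2.resize(s['pixels'][105:205,195:295,::-1],(400,400),interpolation=cv2.INTER_CUBIC)]))
E
```

```text
34.675 [ 0.4872543  -0.37246041  0.07213324] [-3.13885602e+00  2.00940912e-03  1.47140071e+00] 0.01603603217294245 [-2.00658468  0.40673538  4.80848723]
```

View pics/z33.png

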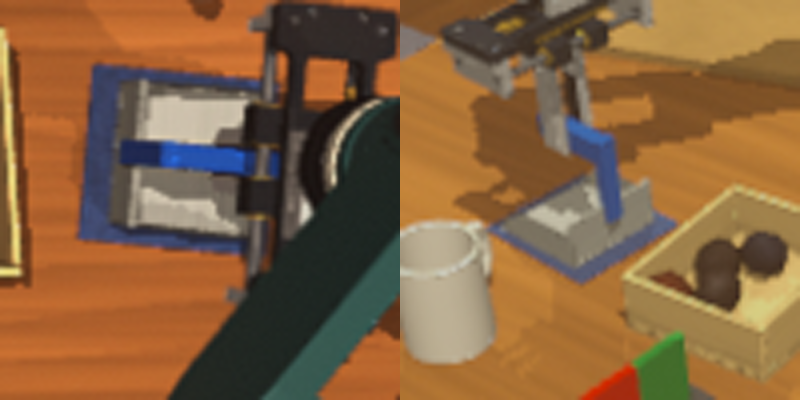

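Contact, and the scoop is on the pad. I'll release and retract.

Call:
arm_command --plan '[0,0,0,0,0,0,0.6,0,0,0,0,0,0,0.5,0,0,0,0,0,0,0.5,0,0,-3,0,0,0,0.5,0,0,-5,0,0,0,0.5,0,0,-6,0,0,0,0.5,0,0,-6,0,0,0,0.5]'

```text
time: 35.65
tool_pos: [0.4877, -0.3716, 0.272]
ee_rot: [-3.137, 0.0, 1.472]
wrist_force: [0.1, -0.5, 0.3]
width: 0.0467
```

```bash
python3 - <<'E'
from h import *
o=robot.get_obs(); print(o['time'],o['tool_pos'],o['ee_rot'],o['width'])
t=snap('top','t28.png'); s=snap('scene')
cv2.imwrite('pics/z34.png',np.hstack([cv2.resize(t['pixels'][195:285,430:520,::-1],(400,400),interpolation=cv2.INTER_CUBIC),cv2.resize(s['pixels'][95:205,180:290,::-1],(400,400),interpolation=cv2.INTER_CUBIC)]))
e=go([.41,-.06,.30],down(2.37),7,.5)
e=go([.4785,.2279,.275],down(3.287),7,.7,start=e)
E
```

```text
35.65 [ 0.48769155 -0.37163165  0.27199432] [-3.13734329e+00  4.42737497e-04  1.47152377e+00] 0.04670676491951018
dist mm 324.3 turn deg 51.5 per row 46.3 mm 7.4 deg
4.34, -1.58, -0.34, 0.03, 0.11, -7.35, 0.50
4.51, -1.01, -0.33, 0.03, 0.11, -7.35, 0.50
4.60, -0.42, -0.32, 0.03, 0.11, -7.35, 0.50
4.62, 0.17, -0.31, 0.03, 0.11, -7.35, 0.50
4.56, 0.76, -0.31, 0.03, 0.11, -7.35, 0.50
4.43, 1.33, -0.30, 0.03, 0.11, -7.35, 0.50
4.22, 1.89, -0.29, 0.03, 0.11, -7.35, 0.50
dist mm 297.0 turn deg 52.5 per row 42.4 mm 7.5 deg
2.17, 3.63, 0.36, 0.00, 0.00, -7.51, 0.70
1.67, 3.88, 0.36, 0.00, 0.00, -7.51, 0.70
1.15, 4.07, 0.36, 0.00, 0.00, -7.51, 0.70
0.61, 4.18, 0.36, 0.00, 0.00, -7.51, 0.70
0.06, 4.23, 0.36, 0.00, 0.00, -7.51, 0.70
-0.49, 4.20, 0.36, 0.00, 0.00, -7.51, 0.70
-1.04, 4.10, 0.36, 0.00, 0.00, -7.51, 0.70
```

View pics/z34.png

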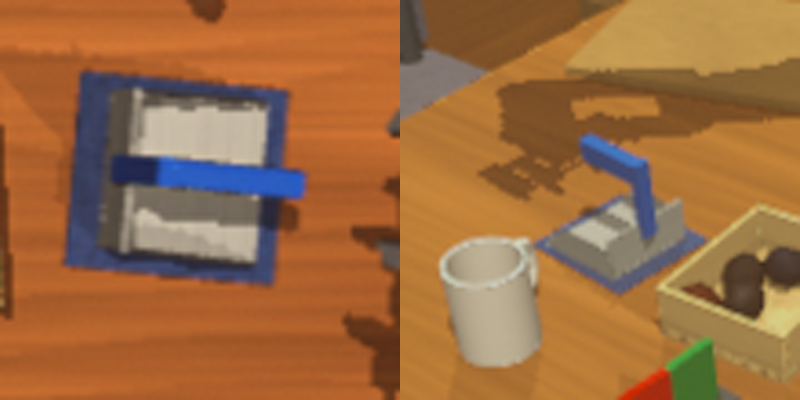

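The scoop is back on the middle of its pad. Next is the pan bar.

Call:
arm_command --plan '[4.3,-1.6,-0.3,0,0,-7.4,0.5,4.5,-1.0,-0.3,0,0,-7.4,0.5,4.6,-0.4,-0.3,0,0,-7.4,0.5,4.6,0.2,-0.3,0,0,-7.4,0.5,4.6,0.8,-0.3,0,0,-7.4,0.5,4.4,1.3,-0.3,0,0,-7.3,0.6,4.2,1.9,-0.3,0,0,-7.3,0.72,2.2,3.6,0.2,0,0,-7.5,0.72]'

```text
time: 36.75
tool_pos: [0.4166, -0.0165, 0.29]
ee_rot: [-3.14, -0.001, 2.507]
wrist_force: [1.7, -0.4, 0.5]
width: 0.0269
```

Call:
arm_command --plan '[1.7,3.9,0.3,0,0,-7.5,0.72,1.15,4.1,0.3,0,0,-7.5,0.72,0.6,4.2,0.3,0,0,-7.5,0.72,0.1,4.2,0.3,0,0,-7.5,0.72,-0.5,4.2,0.3,0,0,-7.5,0.72,-1.0,4.1,0.4,0,0,-7.5,0.72,0,0,0,0,0,0,0.72,0,0,0,0,0,0,0.72]'

```text
time: 37.75
tool_pos: [0.4747, 0.2291, 0.2697]
ee_rot: [-3.141, -0.005, -2.996]
wrist_force: [-0.1, -0.3, 0.8]
width: 0.0263
```

```bash
python3 - <<'E'
from h import *
np.set_printoptions(precision=4,suppress=True)
w=snap('wrist','w35.png'); o=w['obs']; print(o['time'],o['tool_pos'],o['ee_rot'],o['width'])
for th in (.49,.51): b=bar(th); print(b,proj(w,[b+.05*YP,b,b-.05*YP]))
go([.4785,.2274,.187],down(3.287),4,.72)
E
```

```text
37.75 [0.4747 0.2291 0.2697] [-3.1409 -0.0053 -2.9956] 0.026305200603802124
[0.4801 0.2302 0.2095] [[321.4816 156.8073]
 [321.3238 211.4039]
 [321.1802 261.3095]]
[0.4807 0.2263 0.2141] [[316.9789 157.2906]
 [317.0253 212.8018]
 [317.0662 263.4672]]
dist mm 83.3 turn deg 0.2 per row 20.8 mm 0.1 deg
-0.09, -0.05, 2.08, -0.01, -0.06, -0.00, 0.72
-0.09, -0.05, 2.08, -0.01, -0.06, -0.00, 0.72
-0.09, -0.05, 2.08, -0.01, -0.06, -0.00, 0.72
-0.09, -0.05, 2.08, -0.01, -0.06, -0.00, 0.72
```

View pics/w35.png

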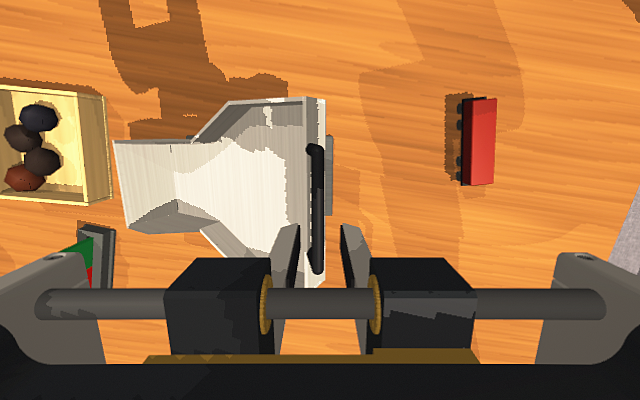

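Call:
arm_command --plan '[0,-0.1,2.0,0,0,0,0.72,0,-0.1,2.0,0,0,0,0.72,0,0,2.0,0,0,0,0.72,0,0,2.0,0,0,0,0.72,0,0,0,0,0,0,0.72,0,0,0,0,0,0,1,0,0,0,0,0,0,1,0,0,0,0,0,0,1]'

```text
time: 38.8
tool_pos: [0.4757, 0.227, 0.1919]
ee_rot: [-3.141, -0.002, -2.995]
wrist_force: [0.1, -2.8, 3.7]
width: 0.0111
```

Call:
arm_command --plan '[0,0,0,0,0,0,1,0,0.3,0.4,0,0,0,1]'

```text
time: 39.05
tool_pos: [0.4753, 0.23, 0.1884]
ee_rot: [-3.141, -0.001, -2.996]
wrist_force: [-0.7, -2.7, 7.0]
width: 0.0109
```

```bash
python3 - <<'E'
from h import *
o=robot.get_obs(); print(o['time'],o['tool_pos'],o['width'],o['wrist_force']); R0=R.from_euler('xyz',o['ee_rot'])
n=14; a=np.linspace(.50,-.01,n+1)
for k in range(n): print((R0.inv().apply(bar(a[k+1])-bar(a[k]))*100).round(2))
E
```

```text
39.05 [0.47533067 0.22998753 0.18835272] 0.010904580125982692 [-0.70356712 -2.65017054  6.95136372]
[-0.    0.7   0.85]
[-0.    0.67  0.87]
[-0.    0.64  0.9 ]
[-0.    0.6   0.92]
[-0.    0.57  0.94]
[-0.    0.53  0.96]
[-0.    0.5   0.98]
[-0.    0.46  1.  ]
[-0.    0.43  1.01]
[-0.    0.39  1.03]
[-0.    0.35  1.04]
[-0.    0.31  1.05]
[-0.    0.27  1.06]
[-0.    0.24  1.07]
```

Call:
arm_command --plan '[0,0.7,0.85,0,0,0,1,0,0.67,0.87,0,0,0,1,0,0.64,0.9,0,0,0,1,0,0.6,0.92,0,0,0,1,0,0.57,0.94,0,0,0,1,0,0.53,0.96,0,0,0,1,0,0.5,0.98,0,0,0,1]'

```text
time: 39.92
tool_pos: [0.4694, 0.2708, 0.1233]
ee_rot: [-3.138, -0.001, -2.995]
wrist_force: [1.5, -5.7, 5.3]
width: 0.0108
```

Call:
arm_command --plan '[0,0.46,1.0,0,0,0,1,0,0.43,1.0,0,0,0,1,0,0.39,1.03,0,0,0,1,0,0.35,1.04,0,0,0,1,0,0.31,1.05,0,0,0,1,0,0.27,1.0,0,0,0,1,0,0.1,0.5,0,0,0,1,0,0,0,0,0,0,1]'

```text
time: 40.92
tool_pos: [0.4661, 0.2932, 0.0562]
ee_rot: [-3.138, -0.001, -2.995]
wrist_force: [3.7, -5.5, 2.3]
width: 0.0109
```

```bash
python3 - <<'E'
from h import *
o=robot.get_obs(); print(o['time'],o['tool_pos'],o['width'],o['wrist_force'])
s=snap('scene');t=snap('top')
cv2.imwrite('pics/z36.png',np.hstack([cv2.resize(s['pixels'][130:280,290:490,::-1],(400,300),interpolation=cv2.INTER_CUBIC),cv2.resize(t['pixels'][160:310,190:390,::-1],(400,300),interpolation=cv2.INTER_CUBIC)]))
E
```

```text
40.925 [0.46608299 0.29324952 0.05621996] 0.01089983634351962 [ 3.68979356 -5.47240814  2.26358758]
```

View pics/z36.png

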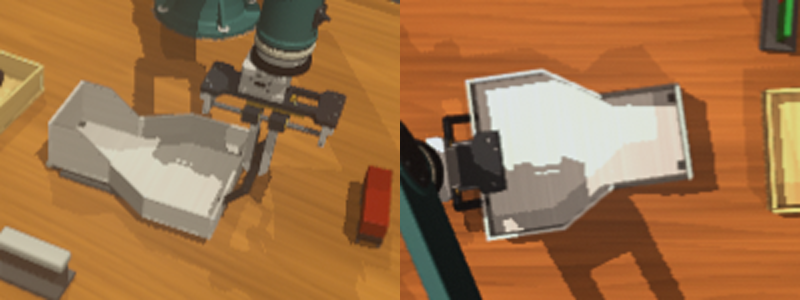

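Call:
arm_command --plan '[0,0.05,0.3,0,0,0,1,0,0,0.3,0,0,0,1,0,0,0,0,0,0,1,0,0,0,0,0,0,1]'

```text
time: 41.52
tool_pos: [0.4661, 0.2939, 0.0531]
ee_rot: [-3.138, -0.0, -2.995]
wrist_force: [-1.9, -7.3, 12.6]
width: 0.0114
```

Call:
arm_command --plan '[0,0,-0.2,0,0,0,0.72,0,0,0,0,0,0,0.7,0,0,0,0,0,0,0.7,0,0,-2,0,0,0,0.7,0,0,-5,0,0,0,0.6,0,0,-6,0,0,0,0.5,4,0,-6,0,0,0,0.3,6,0,-2,0,0,0,0.3]'

```text
time: 42.52
tool_pos: [0.373, 0.2825, 0.2573]
ee_rot: [3.139, 0.001, -2.996]
wrist_force: [-0.6, -0.3, 0.4]
width: 0.0633
```

```bash
python3 - <<'E'
from h import *
o=robot.get_obs(); print(o['time'],o['tool_pos'],o['ee_rot'],o['width'],o['wrist_force'],o['joint_positions'])
s=snap('scene','s37.png');t=snap('top','t37.png')
a=t['pixels'][180:290,200:350,::-1]; b=cv2.imread('pics/top0.png')[180:290,200:350]
cv2.imwrite('pics/z37.png',np.hstack([cv2.resize(x,(400,293),interpolation=cv2.INTER_CUBIC) for x in (a,b)]))
cv2.imwrite('pics/z37b.png',cv2.resize(t['pixels'][125:275,360:510,::-1],None,fx=4,fy=4,interpolation=cv2.INTER_CUBIC))
E
```

```text
42.525 [0.37300927 0.28254411 0.25729902] [ 3.13900165e+00  5.03814072e-04 -2.99580859e+00] 0.06331190289639353 [-0.56599457 -0.31538584  0.42188515] [ 0.52526804 -0.10136647  1.42794676  0.00228711  1.81358398 -1.19076157]
```

View pics/z37.png

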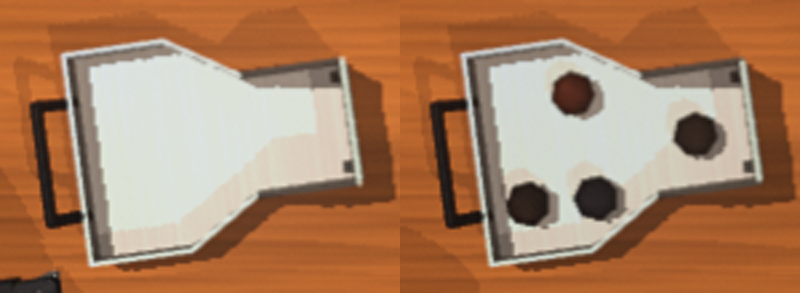

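View pics/z37b.png

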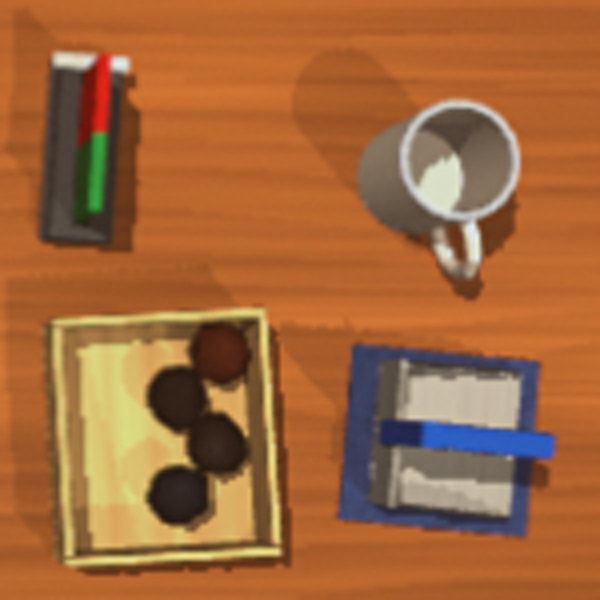

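The pan matches its initial level picture, the scoop is on its pad, and the four lumps are in the crate. Tally next.

```bash
python3 - <<'E'
from h import *
e=go([.6812,-.131,.20],down(3.05),11,.5)
E
```

```text
dist mm 521.0 turn deg 13.8 per row 47.4 mm 1.3 deg
-2.24, -4.14, 0.52, 0.02, 0.01, 1.26, 0.50
-2.33, -4.09, 0.52, 0.02, 0.01, 1.26, 0.50
-2.42, -4.04, 0.53, 0.02, 0.01, 1.26, 0.50
-2.50, -3.98, 0.53, 0.02, 0.01, 1.26, 0.50
-2.59, -3.93, 0.53, 0.02, 0.01, 1.26, 0.50
-2.68, -3.87, 0.53, 0.02, 0.01, 1.26, 0.50
-2.76, -3.81, 0.53, 0.02, 0.01, 1.26, 0.50
-2.84, -3.75, 0.53, 0.02, 0.01, 1.26, 0.50
-2.93, -3.69, 0.53, 0.02, 0.01, 1.26, 0.50
-3.01, -3.62, 0.53, 0.02, 0.01, 1.26, 0.50
-3.09, -3.55, 0.53, 0.02, 0.01, 1.26, 0.50
```

Call:
arm_command --plan '[-2.2,-4.1,0.5,0,0,1.3,0.6,-2.3,-4.1,0.5,0,0,1.3,0.6,-2.4,-4.0,0.5,0,0,1.3,0.6,-2.5,-4.0,0.5,0,0,1.3,0.6,-2.6,-3.9,0.5,0,0,1.3,0.6,-2.7,-3.9,0.5,0,0,1.3,0.6,-2.8,-3.8,0.5,0,0,1.2,0.6,-2.8,-3.75,0.5,0,0,1.2,0.6]'

```text
time: 43.62
tool_pos: [0.5972, -0.0212, 0.2112]
ee_rot: [-3.142, -0.006, 3.11]
wrist_force: [0.2, 1.1, -0.8]
width: 0.0378
```

Call:
arm_command --plan '[-2.9,-3.7,0.5,0,0,1.2,0.6,-3.0,-3.6,0.5,0,0,1.2,0.6,-3.1,-3.5,0.6,0,0,1.2,0.6,0,0,0,0,0,0,0.6,0,0,0,0,0,0,0.6]'

```text
time: 44.25
tool_pos: [0.6801, -0.1319, 0.1955]
ee_rot: [3.141, -0.006, 3.048]
wrist_force: [0.1, 0.2, 1.1]
width: 0.0377
```

```bash
python3 - <<'E'
from h import *
w=snap('wrist','w38.png'); o=w['obs']; print(o['time'],o['tool_pos'],o['ee_rot'],o['width'],o['joint_positions'].round(2))
sy=np.array([.9956,-.094,0]); c=np.array([.6812,-.131,.086]); print(proj(w,[c+.05*sy,c,c-.05*sy]))
cv2.imwrite('pics/z38.png',cv2.resize(w['pixels'][90:290,220:420,::-1],None,fx=3,fy=3,interpolation=cv2.INTER_CUBIC))
E
```

```text
44.25 [ 0.68013465 -0.13191778  0.1954703 ] [ 3.1412504  -0.00638908  3.04778162] 0.03771011867210427 [-0.27  0.42  0.96 -0.    1.77 -1.75]
[[321.22406153 237.96856158]
 [321.34192453 194.69006041]
 [321.46974585 147.97688985]]
```

View pics/w38.png

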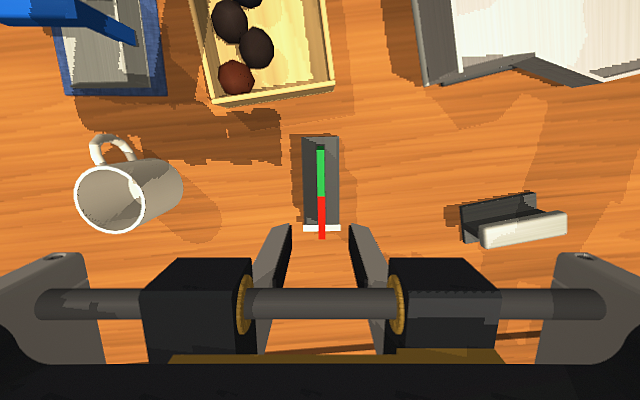

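View pics/z38.png

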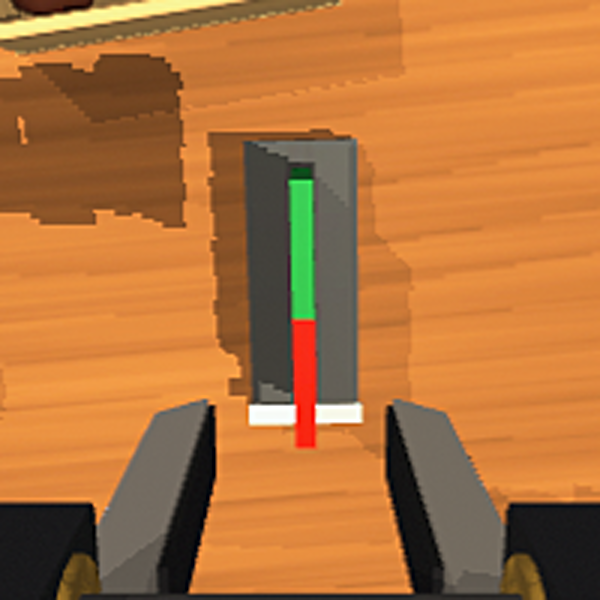

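```bash
python3 - <<'E'
from h import *
np.set_printoptions(precision=4,suppress=True)
w=snap('wrist'); f=lambda p:(220+(p[0]+.5)/3-.5,90+(p[1]+.5)/3-.5)
a,m,b=[onz(w,*f(p),.086) for p in [(306,447),(304,320),(301.5,180)]]
d=a-b; print('tally',a,m,b,(a+b)/2,np.linalg.norm(d),np.arctan2(d[1],d[0]))
L=[onz(w,*f(p),.024) for p in [(245.5,142),(250,404)]]; Rr=[onz(w,*f(p),.024) for p in [(357.5,140),(361,404)]]
for q in (L,Rr): e=q[1]-q[0]; print(q,np.arctan2(e[1],e[0]),np.linalg.norm(e))
print('slot c',np.mean(L+Rr,0), np.linalg.norm(L[0]-Rr[0]))
g=[onz(w,*f(p),.024) for p in [(289,165),(314,165)]]; print('slot end',np.mean(g,0),np.linalg.norm(g[0]-g[1]))
print(w['obs']['tool_pos'],w['obs']['ee_rot'])
E
```

```text
tally [ 0.7326 -0.1349  0.086 ] [ 0.6835 -0.1311  0.086 ] [ 0.6333 -0.1274  0.086 ] [ 0.6829 -0.1311  0.086 ] 0.09953881604755838 -0.07466604228507648
[array([ 0.6198, -0.1496,  0.024 ]), array([ 0.7342, -0.1599,  0.024 ])] -0.08976066365486216 0.11489855426643494
[array([ 0.6233, -0.103 ,  0.024 ]), array([ 0.7388, -0.1103,  0.024 ])] -0.06255897401847647 0.11575776785652997
slot c [ 0.679  -0.1307  0.024 ] 0.046676365832144726
slot end [ 0.6313 -0.1272  0.024 ] 0.010486711489105073
[ 0.6802 -0.1314  0.1967] [-3.1415 -0.0048  3.0485]
```

Call:
arm_command --plan '[-0.3,0,4.0,0,0,-1.0,0.6,0,0,4.0,0,0,0,0.7,0,0,4.0,0,0,0,0.75,0,0,2.5,0,0,0,0.75,0,0,1.5,0,0,0,0.75,0,0,0,0,0,0,0.75,0,0,0,0,0,0,0.75]'

```text
time: 45.22
tool_pos: [0.6838, -0.1327, 0.0392]
ee_rot: [-3.14, -0.001, 3.065]
wrist_force: [0.3, 0.1, 0.6]
width: 0.0235
```

```bash
python3 - <<'E'
from h import *
w=snap('wrist','w39.png'); o=w['obs']; print(o['time'],o['tool_pos'],o['ee_rot'],o['width'],o['wrist_force'])
s=snap('scene')
cv2.imwrite('pics/z39.png',np.hstack([cv2.resize(w['pixels'][130:330,220:420,::-1],(400,400)),cv2.resize(s['pixels'][150:240,210:300,::-1],(400,400),interpolation=cv2.INTER_CUBIC)]))
E
```

```text
45.225 [ 0.68380392 -0.13270258  0.03921926] [-3.14018944e+00 -6.82191427e-04  3.06537423e+00] 0.02347722301697709 [0.29903292 0.14202815 0.58908446]
```

View pics/z39.png

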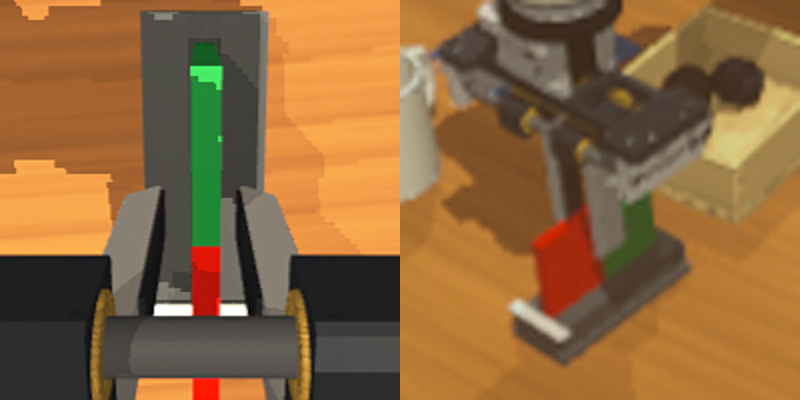

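Call:
arm_command --plan '[0,0.15,0.2,0,0,0,0.75,0,0,0,0,0,0,0.75,0,0,0,0,0,0,1,0,0,0,0,0,0,1,0,0,0,0,0,0,1,0,0,0,0,0,0,1]'

```text
time: 46.08
tool_pos: [0.6829, -0.1313, 0.0351]
ee_rot: [-3.141, -0.004, 3.065]
wrist_force: [0.4, 0.0, 0.1]
width: 0.0075
```

```bash
python3 - <<'E'
from h import *
w=snap('wrist','w40.png'); o=w['obs']; print(o['time'],o['tool_pos'],o['ee_rot'],o['width'],o['wrist_force'])
cv2.imwrite('pics/z40.png',cv2.resize(w['pixels'][130:330,220:420,::-1],(600,600)))
E
```

```text
46.075 [ 0.68285245 -0.13126424  0.03508331] [-3.14081005 -0.00390313  3.06492307] 0.007463546833168605 [0.43110545 0.03240958 0.12873024]
```

View pics/z40.png

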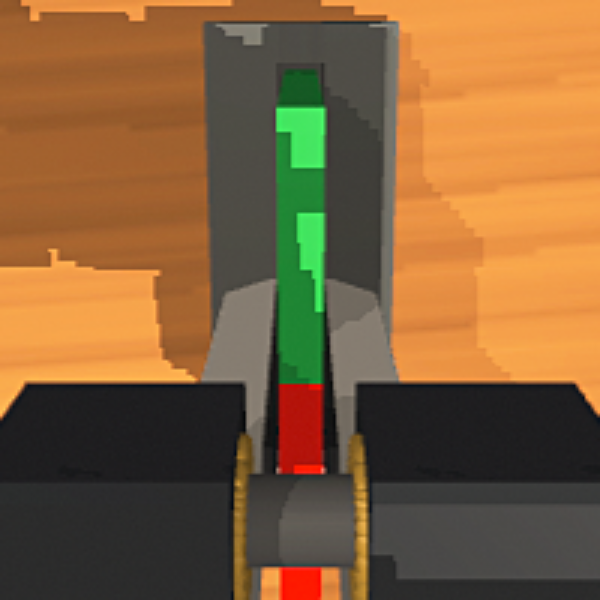

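Call:
arm_command --plan '[0,0,-1.5,0,0,0,1,0,0,-3,0,0,0,1,0,0,-4,0,0,0,1,0,0,-3,0,0,0,1,0,0,0,0,0,10,1,0,0,0,0,0,10,1,0,0,0,0,0,10,1,0,0,0,0,0,10,1]'

```text
time: 47.12
tool_pos: [0.6835, -0.1312, 0.1514]
ee_rot: [-3.139, -0.001, 2.361]
wrist_force: [-0.9, -0.4, -0.2]
width: 0.0077
```

Call:
arm_command --plan '[0,0,0,0,0,10,1,0,0,0,0,0,10,1,0,0,0,0,0,10,1,0,0,0,0,0,10,1,0,0,0,0,0,10,1,0,0,0,0,0,10,1,0,0,0,0,0,10,1,0,0,0,0,0,10,1]'

```text
time: 48.12
tool_pos: [0.6835, -0.1312, 0.1514]
ee_rot: [-3.14, 0.002, 0.965]
wrist_force: [-0.2, 0.1, -0.9]
width: 0.0078
```

Call:
arm_command --plan '[0,0,0,0,0,10,1,0,0,0,0,0,10,1,0,0,0,0,0,10,1,0,0,0,0,0,10,1,0,0,0,0,0,10,1,0,0,0,0,0,10,1,0,0,0,0,0,0,1,0,0,0,0,0,0,1]'

```text
time: 49.12
tool_pos: [0.6834, -0.1312, 0.1507]
ee_rot: [3.141, 0.003, -0.074]
wrist_force: [0.7, 0.3, 0.1]
width: 0.0079
```

```bash
python3 - <<'E'
from h import *
w=snap('wrist','w41.png'); o=w['obs']; print(o['time'],o['tool_pos'],o['ee_rot'],o['width'],o['wrist_force'],o['joint_positions'].round(2))
s=snap('scene');t=snap('top')
cv2.imwrite('pics/z41.png',np.hstack([cv2.resize(w['pixels'][100:300,220:420,::-1],(400,400)),cv2.resize(s['pixels'][130:230,205:305,::-1],(400,400),interpolation=cv2.INTER_CUBIC)]))
go([.6838,-.1313,.135],down(-.075),1,1)
E
```

```text
49.125 [ 0.68341382 -0.13120357  0.15072992] [ 3.1407212   0.00322324 -0.07420578] 0.007896011794633371 [0.74067226 0.28683029 0.12434059] [-0.27  0.43  1.03 -0.    1.68  1.37]
dist mm 15.3 turn deg 0.2 per row 15.3 mm 0.2 deg
0.05, 0.01, 1.53, 0.04, 0.21, -0.03, 1.00
```

View pics/z41.png

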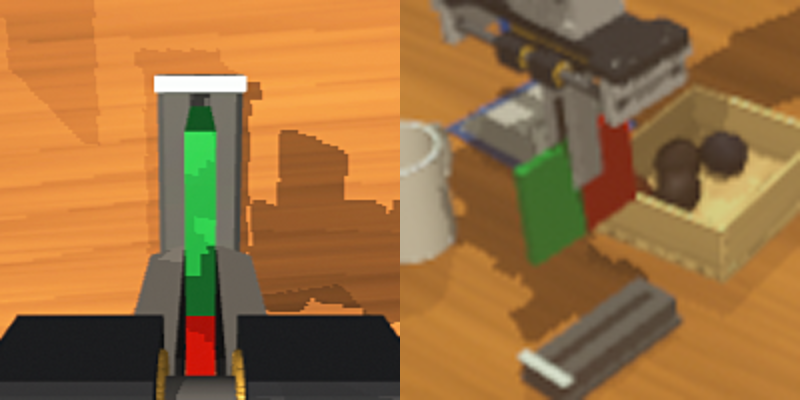

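Call:
arm_command --plan '[0.05,0,3,0,0,0,1,0,0,3,0,0,0,1,0,0,2.2,0,0,0,1,0,0,0.8,0,0,0,1,0,0,0,0,0,0,1,0,0,0,0,0,0,1]'

```text
time: 50.02
tool_pos: [0.6844, -0.1315, 0.0618]
ee_rot: [3.14, 0.001, -0.076]
wrist_force: [0.9, 0.2, -0.8]
width: 0.0081
```

```bash
python3 - <<'E'
from h import *
w=snap('wrist','w42.png'); o=w['obs']; print(o['time'],o['tool_pos'],o['ee_rot'],o['width'],o['wrist_force'])
s=snap('scene');t=snap('top')
cv2.imwrite('pics/z42.png',np.hstack([cv2.resize(w['pixels'][120:270,245:395,::-1],(400,400),interpolation=cv2.INTER_CUBIC),cv2.resize(s['pixels'][165:235,225:295,::-1],(400,400),interpolation=cv2.INTER_CUBIC)]))
E
```

```text
50.025 [ 0.68438791 -0.13150749  0.06180799] [ 3.14029925e+00  1.22179404e-03 -7.64625462e-02] 0.00805666070204838 [ 0.85490897  0.22920228 -0.82064454]
```

View pics/z42.png

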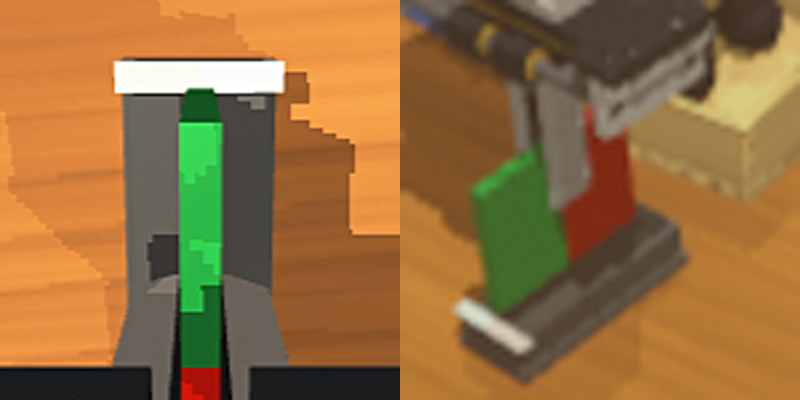

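```bash
python3 - <<'E'
from h import *
np.set_printoptions(precision=4,suppress=True)
w=snap('wrist'); f=lambda p:(245+(p[0]+.5)*150/400-.5,120+(p[1]+.5)*150/400-.5)
print('strip inner',onz(w,*f((199,93)),.025),'strip outer',onz(w,*f((199,60)),.025)); zb=.006+.0618-.0351
print('tally bottom end',[onz(w,*f(p),zb) for p in [(186,90),(215,90)]],'top end',[onz(w,*f(p),zb+.08) for p in [(179,122),(222,122)]])
print('holder edges',[onz(w,*f(p),.024) for p in [(122,97),(274,97),(128,270),(271,270)]])
E
```

```text
strip inner [ 0.7349 -0.1358  0.025 ] strip outer [ 0.7446 -0.1366  0.025 ]
tally bottom end [array([ 0.7368, -0.1322,  0.0327]), array([ 0.7361, -0.1405,  0.0327])] top end [array([ 0.7377, -0.1323,  0.1127]), array([ 0.7371, -0.1403,  0.1127])]
holder edges [array([ 0.7354, -0.1127,  0.024 ]), array([ 0.732 , -0.1582,  0.024 ]), array([ 0.681 , -0.1091,  0.024 ]), array([ 0.6775, -0.1544,  0.024 ])]
```

```bash
python3 - <<'E'
from h import *
np.set_printoptions(precision=4,suppress=True)
w=snap('wrist'); o=dict(w['obs'])
w40=dict(w); w40['obs']={'tool_pos':np.array([0.68285245,-0.13126424,0.03508331]),'ee_rot':np.array([-3.14081005,-0.00390313,3.06492307])}
f=lambda p:(220+(p[0]+.5)/3-.5,130+(p[1]+.5)/3-.5)
print('w40 green end top',onz(w40,*f((300,107)),.086),'green end bottom @slot floor?',onz(w40,*f((300,70)),.024),'slot end top',onz(w40,*f((300,63)),.024),'holder end',onz(w40,*f((300,23)),.024))
im=cv2.imread('pics/w40.png'); cv2.imwrite('pics/z43.png',cv2.resize(im[140:190,300:340],None,fx=12,fy=12,interpolation=cv2.INTER_NEAREST))
cv2.imwrite('pics/z43b.png',cv2.resize(w['pixels'][135:185,300:340,::-1],None,fx=12,fy=12,interpolation=cv2.INTER_NEAREST))
E
```

```text
w40 green end top [ 0.63   -0.1264  0.086 ] green end bottom @slot floor? [ 0.6288 -0.1264  0.024 ] slot end top [ 0.6271 -0.1262  0.024 ] holder end [ 0.618  -0.1255  0.024 ]
```

View pics/z43.png

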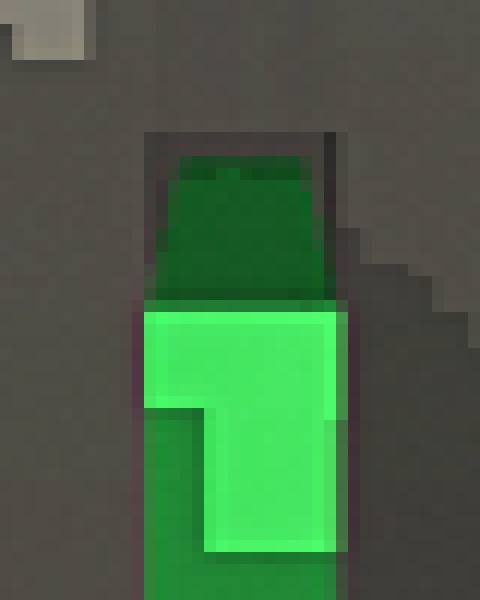

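View pics/z43b.png

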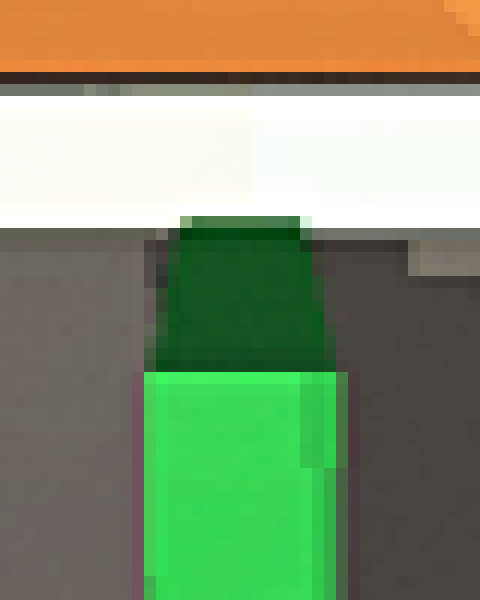

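Comparing the two close views gives a slot centre of x≈0.681 and shows I gripped the tally about 1.6 mm off-centre. Turned round, it now sits about 4.3 mm too far toward the strip. I'll shift it back and insert.

Call:
arm_command --plan '[-0.43,0,0,0,0,0,1,0,0,0,0,0,0,1,0,0,0,0,0,0,1]'

```text
time: 50.65
tool_pos: [0.6791, -0.1309, 0.0601]
ee_rot: [3.141, 0.004, -0.077]
wrist_force: [-0.6, 0.2, 0.1]
width: 0.0077
```

```bash
python3 - <<'E'
from h import *
w=snap('wrist','w44.png'); o=w['obs']; print(o['time'],o['tool_pos'],o['ee_rot'],o['width'],o['wrist_force'])
cv2.imwrite('pics/z44.png',cv2.resize(w['pixels'][130:190,290:350,::-1],None,fx=10,fy=10,interpolation=cv2.INTER_NEAREST))
E
```

```text
50.65 [ 0.67908683 -0.13090671  0.06014103] [ 3.14088188  0.00385793 -0.07664679] 0.007697682737673776 [-0.63184782  0.18446453  0.08225702]
```

View pics/z44.png

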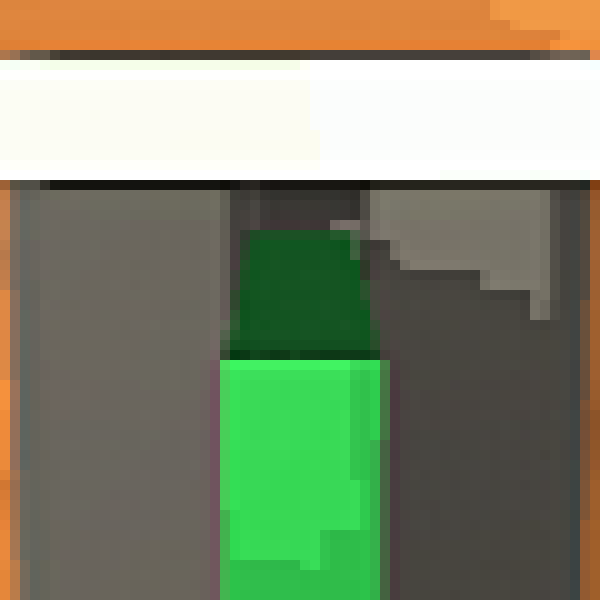

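Call:
arm_command --plan '[0.1,0,0.4,0,0,0,1,0,0,0.4,0,0,0,1,0,0,0.4,0,0,0,1,0,0,0.4,0,0,0,1,0,0,0,0,0,0,1]'

```text
time: 51.32
tool_pos: [0.6797, -0.1309, 0.0434]
ee_rot: [3.141, 0.005, -0.077]
wrist_force: [0.7, -0.5, -0.8]
width: 0.0081
```

Call:
arm_command --plan '[0,0,0.4,0,0,0,1,0,0,0.3,0,0,0,1,0,0,0.15,0,0,0,1,0,0,0,0,0,0,1,0,0,0,0,0,0,1]'

```text
time: 51.95
tool_pos: [0.6801, -0.131, 0.0357]
ee_rot: [3.141, 0.004, -0.077]
wrist_force: [0.1, -0.5, -1.1]
width: 0.008
```

```bash
python3 - <<'E'
from h import *
w=snap('wrist','w45.png'); o=w['obs']; print(o['time'],o['tool_pos'],o['ee_rot'],o['width'],o['wrist_force'])
s=snap('scene')
cv2.imwrite('pics/z45.png',np.hstack([cv2.resize(w['pixels'][120:270,245:395,::-1],(400,400),interpolation=cv2.INTER_CUBIC),cv2.resize(s['pixels'][165:235,225:295,::-1],(400,400),interpolation=cv2.INTER_CUBIC)]))
E
```

```text
51.95 [ 0.6801282  -0.13099769  0.03568792] [ 3.14080648  0.00369897 -0.07662629] 0.00796402863023656 [ 0.05696655 -0.49281748 -1.13572291]
```

View pics/z45.png

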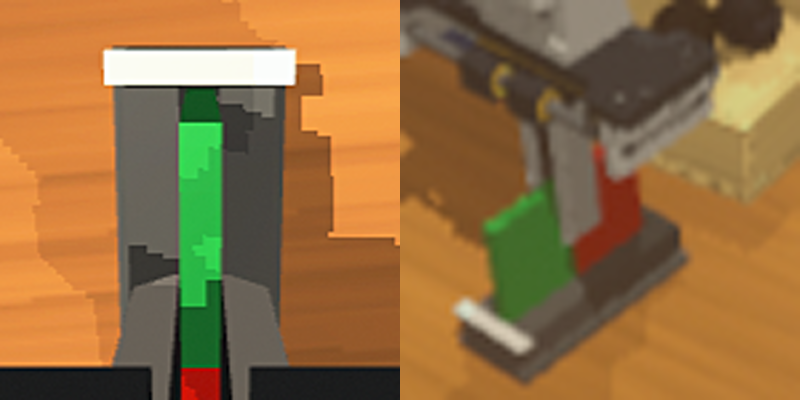

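Inserted freely and at nearly the original depth. I'll release so it settles onto the slot floor, then back off to a view.

Call:
arm_command --plan '[0,0,0.1,0,0,0,1,0,0,0,0,0,0,0.85,0,0,0,0,0,0,0.7,0,0,0,0,0,0,0.7,0,0,-2,0,0,0,0.7,0,0,-5,0,0,0,0.7,0,0,-5,0,0,0,0.7,0,0,-5,0,0,0,0.6]'

```text
time: 53.05
tool_pos: [0.6808, -0.1309, 0.2083]
ee_rot: [3.14, 0.001, -0.077]
wrist_force: [1.6, -0.3, -0.6]
width: 0.0349
```

Call:
arm_command --plan '[-5,0,-3,0,0,0,0.5,-6,0,-3,0,0,0,0.5,-6,2,-2,0,0,0,0.5,-6,2,0,0,0,0,0.5,-6,2,0,0,0,0,0.5,0,0,0,0,0,0,0.5,0,0,0,0,0,0,0.5]'

```text
time: 53.92
tool_pos: [0.3969, -0.1677, 0.284]
ee_rot: [3.14, 0.001, -0.077]
wrist_force: [0.3, -0.7, 0.7]
width: 0.047
```

```bash
python3 - <<'E'
from h import *
o=robot.get_obs(); print(o['time'],o['tool_pos'],o['wrist_force'])
w=snap('wrist','w46.png');s=snap('scene','s46.png');t=snap('top','t46.png')
cv2.imwrite('pics/z46.png',cv2.resize(t['pixels'][125:275,360:510,::-1],None,fx=4,fy=4,interpolation=cv2.INTER_CUBIC))
cv2.imwrite('pics/z46b.png',cv2.resize(s['pixels'][125:245,180:330,::-1],None,fx=5,fy=5,interpolation=cv2.INTER_CUBIC))
E
```

```text
53.925 [ 0.39692625 -0.16768456  0.28403317] [ 0.27953097 -0.73707583  0.69867637]
```

View pics/z46.png

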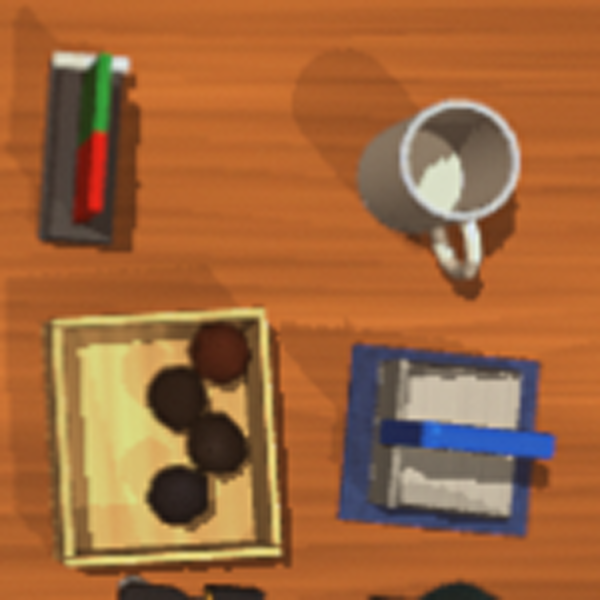

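View pics/z46b.png

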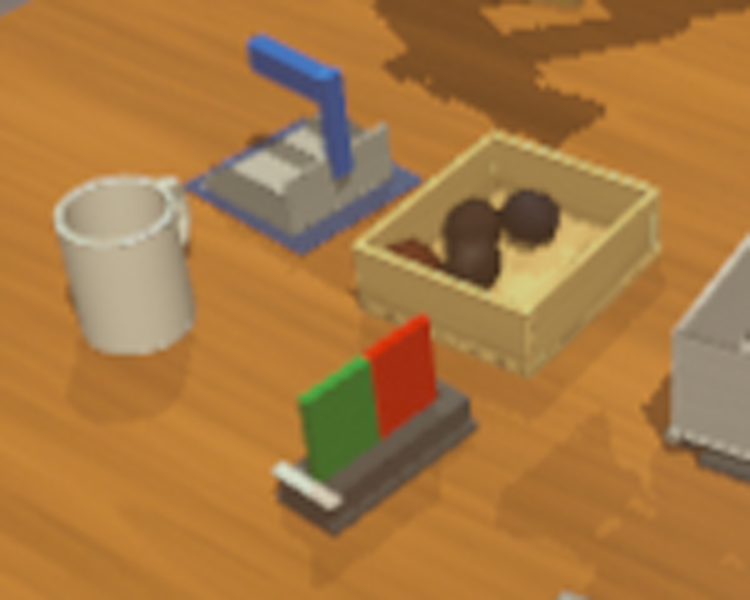

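View pics/t46.png

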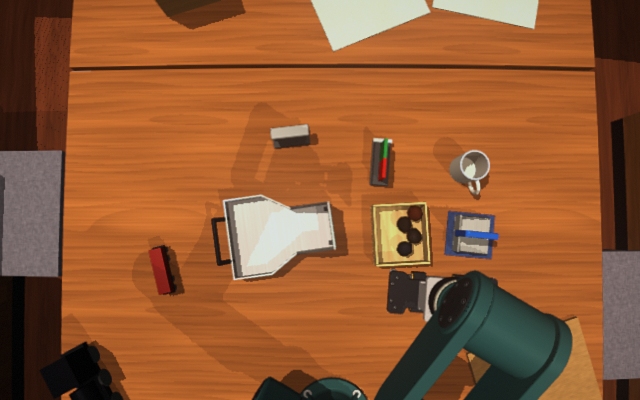

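Everything looks right. I'll do one numeric check of the tally, scoop and lumps before handing in.

```bash
python3 - <<'E'
from h import *
np.set_printoptions(precision=4,suppress=True)
t=snap('top'); im0=cv2.imread('pics/top0.png'); im=t['pixels'][:,:,::-1].copy()
def mask(im,lo,hi): return cv2.inRange(cv2.cvtColor(im,cv2.COLOR_BGR2HSV),lo,hi)
roi=np.zeros(im.shape[:2],np.uint8); roi[130:190,365:400]=255
for n,i in (('start',im0),('now',im)):
    m=(mask(i,(50,150,40),(75,255,255))|mask(i,(0,220,120),(4,255,255))|mask(i,(176,220,120),(179,255,255)))&roi
    ys,xs=np.nonzero(m); print(n,len(xs),xs.mean(),ys.mean(),ys.min(),ys.max(), onz(t,xs.mean(),ys.mean(),.08))
B=lambda p:(360+(p[0]+.5)/4-.5,125+(p[1]+.5)/4-.5)
c=np.array([.489,-.1777,0]); 
for p in [(220,352),(178,398),(218,443),(179,494)]: print('lump in crate',onz(t,*B(p),.024)-c)
a=onz(t,*B((554,447)),.114); b=onz(t,*B((422,434)),.114); d=(b-a)/np.linalg.norm(b-a); print('scoop grip',a+.032*d,np.linalg.norm(b-a),'pad .4855 -.375')
print(np.abs(im[120:310,130:345].astype(int)-im0[120:310,130:345]).max(2).mean())
E
```

```text
start 124 383.94354838709677 158.5 139 177 [ 0.6803 -0.1308  0.08  ]
now 126 383.96031746031747 158.67460317460316 139 177 [ 0.6799 -0.1309  0.08  ]
lump in crate [ 0.0558 -0.0426  0.024 ]
lump in crate [ 0.0252 -0.0144  0.024 ]
lump in crate [-0.0046 -0.0407  0.024 ]
lump in crate [-0.0382 -0.0145  0.024 ]
scoop grip [ 0.4873 -0.3723  0.114 ] 0.08207012072007816 pad .4855 -.375
13.894075887392901
```

Tally extent matches the start (rows 139–177), all four lumps are well inside the crate, and the scoop's handle is about 3 mm from the pad centre. Handing in.

```bash
python3 -c "
from h import *
print(close_job())"
```

```text
the job is handed in; nothing more can be done
None
```

I carried out every step of the task and handed the job in at about 54 s of the 192 s allowed; no verdict was reported.

**What I did:**
- Raised the pan by its bar to about 0.51 rad. All four lumps present slid to within about 90 mm of the hinge.
- Took all four in one scoop, lifted them clear above the pan's low end and tipped them into the crate while the pan was still tilted.
- Set the scoop on its pad, lowered the pan until it met its stop, then drew out the tally, turned it end for end and put it back.

**Last checks (camera):**
- **Lumps:** four in the crate, within 56 mm (x) and 43 mm (y) of its centre; none left in the pan.
- **Scoop:** upright on the pad, with its handle about 3 mm from the pad centre.
- **Pan:** matches its starting level picture.
- **Tally:** green at the white strip, and its picture extent is the same as when it stood fully down at the start.
- **Mug, rail and wagon:** unmoved by eye in the last pictures. The gripper was empty and clear.

**What went wrong or disagreed:**
- **Fingertips:** all cameras put them about 19 mm short of the stated offset, so the first two grips on the bar slipped off. I gripped deeper from then on.
- **Scoop:** it was knocked off its pad right after I first set it down, so I measured it again and put it back.
- **Tally:** the close camera views disagreed by 2–3 mm on the slot's centre. I averaged them and moved the tally about 4 mm before insertion; it went in with almost no force.

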